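# Hang the dial gauge back on its spring-keeper hook inside the dust cabinet

## Robot

A 7-joint arm with a two-finger parallel gripper is mounted at the origin on the work surface. World frame = base frame: x ahead of the robot, y to its left, z up, the work surface at z = 0. Lengths are in mm, angles in degrees, forces in N, time in s.
With the tool pointing down it reaches from about 350 to 900 mm from the base axis. Payload 7.2 kg.
Tool frame: the origin (TCP) lies between the finger pads; the fingertips stand 11 mm ahead of it and the grasp point (between the pads) lies 8 mm behind it; z points along the fingers, y is the line along which they close (so a half turn about z gives the same grasp; the last joint's range is limited). The gripper opens to 88 mm and grips with 3 to 60 N. Pads are 20 mm wide; open, the fingers measure 115 mm over their backs; the gripper's body (75 mm by 178 mm) begins 61 mm behind the grasp point.
Start: joints at [-75.012, 23.554, -0.728, 91.456, 0.321, 64.991, -4.71], TCP at [202.418, 591.317, 233.653] pointing down, gripper open.
Joint ranges: [-169.25, 169.25], [-16.82, 113.86], [-84.01, 82.57], [7.8, 145.47], [-59.2, 239.2], [7.22, 106.19], [-163.78, 163.78]. Speed limits (degrees/s): [136.94, 136.94, 172.46, 172.46, 180, 180, 180].

## Interface

Orientations are given as [roll, pitch, yaw] about the fixed x, y, z axes, in that order (R = Rz(yaw) Ry(pitch) Rx(roll)).
In Python, from bench import status, vision, ticket gives the robot as it stands. The module is installed in compiled form; this text tells all that it offers.
- The arm moves only by the tool step_arm, never from a script. Its arguments are lists of equal length, an entry for each row: "hand": the opening, from 0 (shut) to 1 (fully open); "translation": the shift along the world's x, y, z normalised to -1 to 1, where 1 is 2.5 cm, a list of three; "turn": the turn, a rotation vector about the world's x, y, z normalised to -1 to 1, where 1 is 5 degrees, a list of three. A call has 1 to 12 rows; each row shifts and turns the commanded pose from where the row before left it; what a row does not reach is not made up. A row lasts 1/12 s, in which the tool goes at most 41.7 mm and 7.16 degrees, less where a joint would pass 70% of its speed; a pose out of reach is approached as far as the arm can. A call with a number of a shift or a turn outside -1 to 1 is refused whole. A call with a gripper value outside its range is refused whole. The fingers move at their own pace and stop on an object; the grip force is fixed at half the most. Time passes only in rows, so rows that do not move let the fingers close. It gives the time, the measured TCP pose, the force, the opening and the grip force at its end, in the units of the state.
- status.observe(): the state, without advancing time (a new reading comes with each control period).
- vision.capture(name): name is "scene" or "side" or "wrist"; returns a dict with "color" (384x512x3 uint8, blue, green, red), "depth" (384x512 float32, mm along the optical axis (not along the pixel's ray), 0 where there is no reading), "mtx" (3x3 intrinsics, pixels), "position" and "attitude" of the camera in the world. Camera axes: x right, y up, looking along -z (the intrinsics and any distortion apply to the point x, -y, -z); pixel columns grow to the right and rows downward; lengths in mm; the calibration is good to about 2 mm. A picture is of the moment at which its call begins.
- ticket.finish_job(): hands the job in; it is judged then, once.
The state is a dict: "time": time; "joint_positions": joint angles; "joint_velocities": joint speeds; "joint_efforts": joint torques, N m; "eef_pos": TCP position; "orientation": TCP orientation; "contact_force": force on the tool from outside, world axes, zero at the start; "moment": the same for the moment, N m; "grip_width": opening from 0.0 (shut) to 1.0 (fully open); "finger_force": force on a finger pad.
Only numpy, scipy, OpenCV 4.12 (cv2) and the standard library are available. Lean on these libraries where they do the work, as an engineer would, in place of code of your own. Each camera call takes 0.05 s, during which the arm holds its last target. There are 200 camera calls.

## Task

Take the dial thickness gauge out of its wooden stand, reach in through the front opening of the clear dust cabinet without touching any part of the cabinet, and hang the gauge by its ring on the hook inside. Press the ring down past the hook's spring keeper until you feel it fully home, bearing on the hook's bar, without forcing it; only then let go and come out, leaving the gauge hanging still and the other things undisturbed.

Things in the scene. Friction and masses are not known exactly. Their poses are not given: they have to be found in the camera images.
- gauge: dial thickness gauge, 163 mm tall, 0.1 to 0.2 kg, plain steel, upright in the stand (leaning up to 4 degrees). Origin at the jaw tips (bottom), z up to the ring, y across its width, dial facing -x. From the bottom: bowed jaws 48 wide, 7 thick (z 0-36), dial case 44 diameter, 14 thick (z 33-77), flat stem 18 wide in y, 10 thick in x (z 75-130), finger ring (z 129-163)
- gauge_ring (a point): centre of the gauge's finger ring, 146 mm above its origin. Round wire of 4 mm, inner diameter 26, outer 34; the hole looks along the gauge's x
- gauge_grip (a point): middle of the stem where it is best held, 108 mm above the gauge's origin: 31 mm above the dial case's rim, 38 below the ring's centre. Hold it across its 18 mm width (y), from the -x side at a slant of about 45 degrees: the ring stands in the way of a straight-down grasp
- stand: beech block fixed to the bench, 60 (x) x 90 (y) x 40 mm high, origin at the centre of its underside. A slot in its top, 9 (x) by 50 (y), 28 mm deep, holds the gauge's jaws; the gauge comes out straight up
- cabinet: dust cabinet fixed to the bench, aluminium frame and clear panels, 105 deep (x), 240 wide (y), 380 mm high; origin at the centre of its underside, open front to its -x. Inside 224 wide, floor at z 12. The door, 220 wide, 12 thick, is hinged on the front +y post and stands swung right back, out beyond the +y side, about 9 degrees forward of the front plane
- cabinet_mouth (a point): centre of the cabinet's front opening, on the front face of its frame (cabinet x -52.5), axes as the cabinet. The opening is 190 mm wide (y) and 332 high: 18 to 350 mm above the bench. The frame is 15 mm thick
- strip: upright slotted steel strip, 26 wide, 4 thick, inside the cabinet's back panel, axes as the cabinet's, up to 20 mm off its middle. Origin on its front face, 205 mm above the bench. The hook is clamped rigidly in its slot with its bar anywhere from 12 mm above to 12 mm below this origin: that height is not measured, so look or feel for it. It points to -x
- hook_tip (a point): top of the hook's upturned tip if the hook were at the middle of its 24 mm height range: strip x -47.5, y 0, z +15. The hook is 5 mm round bar: it runs level along the strip's -x at z 0 to x -47 (the seat), then turns straight up to the tip (front face at x -50). The ring passes over the tip while its centre is 2 to 10.5 mm above the bar's axis
- hook_seat (a point): where the middle of the ring's top wire lies when home, again if the hook were at mid height: strip x -42 (within 2 mm), y 0, z +4.5 (so the ring's centre is 10.5 mm below the bar's axis). Lower it between tip and keeper (wire at strip x about -40); it is home when it bears on the bar, under the keeper. The hook is rigid: keep under 20 N on it, so meet it slowly (15 mm/s)
- keeper (a joint): angle of the spring keeper, a 3 mm steel finger hinged 28 mm out from the strip, 25 mm above the bar's axis, sloping down and out to the inside of the tip. 0 closed; the wire coming down pushes it aside to about 0.25 against 4 to 7 N, more than the gauge's weight; back to 0 once the wire is under it. Resting on it is not home
- bottle: bystander: amber bottle, 50 mm diameter, 120 mm high, origin at the centre of its underside
- jar: bystander: black jar, 44 mm diameter, 45 mm high, origin at the centre of its underside
- bur_block: bystander: white bur block with burs standing in it, 45 x 75 mm, 55 mm high over all, origin at the centre of its underside
- tub: bystander: white drying-agent tub, 40 mm diameter, 40 mm high, on the cabinet's floor near its +y side; origin at the centre of its underside

How it is judged (in metres and radians):
On the way, in this order (a step that is already met when the one before it is completed fails the run):
1. the gauge is held clear of the stand, its jaw tips at least 45 mm above the bench (contact force between the fingers and gauge above 1 N and height (world z) of gauge above 0.045 m), for 0.1 s.
2. the held gauge's ring pushes the spring keeper aside (contact force between the fingers and gauge above 1 N and contact force between gauge and strip above 1 N and value of joint keeper above 0.12 rad).
3. the ring, still held, is pressed home: it bears on the hook's bar with over 2 N, under the closed keeper (contact force between the fingers and gauge above 1 N and contact force between gauge and hook_c0 above 2 N and value of joint keeper below 0.08 rad), for 0.1 s.
At the end, for the whole second after the job is handed in: The gauge hangs by its ring on the hook's bar (over 0.4 N on it), within 60 mm of the strip seen from above, the keeper sprung back (under 0.08 rad), upright within 0.15 rad, released, slower than 0.05 m/s and 0.6 rad/s, touching no part of the cabinet (contact force between gauge and hook_c0 above 0.4 N and value of joint keeper below 0.08 rad and angle between gauge's own z axis and vertical below 0.15 rad and linear speed of gauge below 0.05 m/s and angular speed of gauge below 0.6 rad/s and horizontal distance between gauge_ring and strip below 0.06 m and contact force between gauge and cabinet below 0.01 N and contact force between the fingers and gauge below 0.01 N).
It fails at once if the cabinet (frame, panels, door) is touched by the arm, the fingers or the gauge (over 0.5 N) (contact force between any of the arm, the fingers, gauge and cabinet above 0.5 N).
It fails at once if the hook is forced: over 20 N from the gauge (contact force between gauge and strip above 20 N).
It fails at once if the hook or its strip is knocked by the arm or fingers (over 5 N) (contact force between any of the arm, the fingers and strip above 5 N).
It fails at once if a bystander (bottle, jar, bur block, tub) is moved by more than 15 mm or tipped by 0.3 rad (distance of any of bottle, jar, bur_block, tub from where it was at the start of the episode above 0.015 m or angle between any of bottle, jar, bur_block, tub's own z axis and vertical above 0.3 rad).
It also fails if it takes over 61 s, if anything falls off the work surface, if the arm or the gripper's body presses on something with over 40 N, if the wrist force passes 120 N, or if a joint passes its speed limit or range.

## Working session

There is one attempt and no reset: what is moved stays moved. The work goes in short steps, Python scripts to look and compute and a tool call to move; the robot and the scene stay as the last step left them, time stands still between calls to the robot, and variables do not carry over. Pictures are saved under pics/ and viewed, at most 10 in all, crops included, and the job is handed in when it is done.

Besides the shell and the picture viewer there is one more tool, called after "Emit:" in YAML: its name, and indented under it one key for each argument. step_arm: Moves the arm, as the interface text tells. Scaled input: -1 to 1 covers 2.5 cm each way for a shift and 5 degrees each way for a turn. Its arguments: {"type":"object","properties":{"hand":{"type":"array","items":{"type":"number"}},"translation":{"type":"array","items":{"type":"array","items":{"type":"number","minimum":-1,"maximum":1}}},"turn":{"type":"array","items":{"type":"array","items":{"type":"number","minimum":-1,"maximum":1}}}},"required":["hand","translation","turn"]}

```bash
mkdir -p pics; cat > h.py <<'E'
import numpy as np, cv2
from bench import status, vision
from scipy.spatial.transform import Rotation as R
def cap(n):
    c=vision.capture(n); np.savez('last_%s.npz'%n,**{k:np.array(v) for k,v in c.items()}); return c
def rot(a):
    a=np.array(a,float)
    return a if a.shape==(3,3) else R.from_euler('xyz',a,degrees=True).as_matrix()
def px(n,u,v,d=None,r=1):
    c=np.load('last_%s.npz'%n); K=c['mtx']
    if d is None:
        w=c['depth'][v-r:v+r+1,u-r:u+r+1]; w=w[w>0]; d=np.median(w) if w.size else np.nan
    p=np.array([(u-K[0,2])/K[0,0]*d,-(v-K[1,2])/K[1,1]*d,-d])
    return rot(c['attitude'])@p+c['position']
def proj(n,P):
    c=np.load('last_%s.npz'%n); K=c['mtx']; q=rot(c['attitude']).T@(np.array(P)-c['position'])
    return K[0,2]+K[0,0]*q[0]/-q[2],K[1,2]-K[1,1]*q[1]/-q[2]
E
python3 - <<'E'
from h import *
print(status.observe())
a=[]
for n in('scene','side'):
    c=cap(n); print(n,c['mtx'],c['position'],c['attitude']); cv2.imwrite('pics/%s0.png'%n,cv2.resize(c['color'],(800,600)))
E
```

```text
{'time': 0.0, 'joint_positions': array([-75.01292829,  23.60068895,  -0.72991315,  91.50371026,
         0.31943344,  64.99143221,  -4.71069628]), 'joint_velocities': array([-0.04531606,  0.01608132,  0.01547136, -0.04010934, -0.00234284,
        0.20335264,  0.046214  ]), 'joint_efforts': array([-3.83617717e-04, -5.87958026e+01,  6.41332604e-01, -2.91063917e+01,
       -5.39230288e-02,  1.85044063e-02,  1.60134705e-04]), 'eef_pos': array([202.24882903, 590.84577366, 232.80403699]), 'orientation': array([-1.79906297e+02,  4.75305375e-03,  1.61106622e+02]), 'contact_force': array([0.40084668, 0.2684379 , 0.2515801 ]), 'moment': array([ 0.01486772, -0.06644834,  0.02425559]), 'finger_force': 0.0, 'grip_width': 0.9990601058255898}
scene [[349.89968531   0.         254.78882189]
 [  0.         349.89968531 193.31482103]
 [  0.           0.           1.        ]] [ 181.77811932 -424.36435966  736.54397187] [ 45.1688534   -0.39212737 -48.33134474]
side [[398.27016449   0.         261.18416443]
 [  0.         398.27016449 197.92109949]
 [  0.           0.           1.        ]] [1170.21526373 -308.87435256  812.61510512] [4.19413391e+01 3.50673899e-02 6.58765932e+01]
```

View pics/scene0.png

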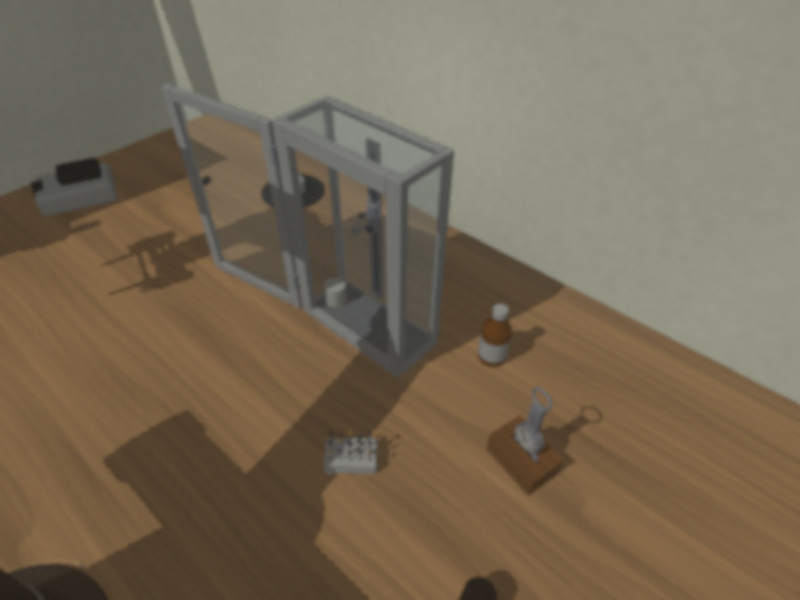

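View pics/side0.png

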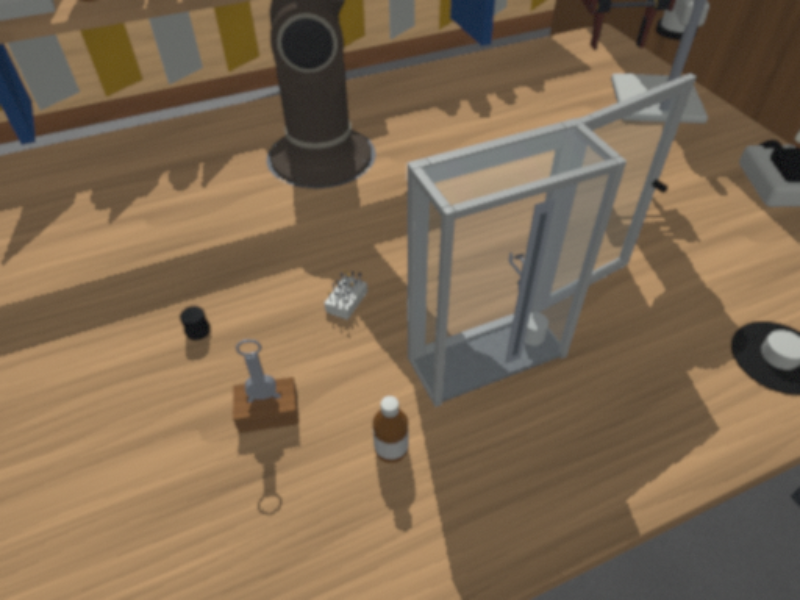

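The scene view shows the cabinet (top corners near 277,122 / 400,183 / 450,152 / 325,98), the gauge in its stand (ring 541,398), the bottle (495,340) and the bur block (352,455). The side view shows the gauge ring (249,348), the jar (195,323), the strip (530,280) and the hook (517,262). I'll enlarge the gauge and the hook.

```bash
cat >> h.py <<'E'
def ray(n,u,v):
    c=np.load('last_%s.npz'%n); K=c['mtx']
    return c['position'],rot(c['attitude'])@np.array([(u-K[0,2])/K[0,0],-(v-K[1,2])/K[1,1],-1.])
def atz(n,u,v,z):
    o,d=ray(n,u,v); return o+d*(z-o[2])/d[2]
def tri(*L):
    A=0;b=0
    for n,u,v in L:
        o,d=ray(n,u,v); d=d/np.linalg.norm(d); M=np.eye(3)-np.outer(d,d); A=A+M;b=b+M@o
    p=np.linalg.solve(A,b); return p,[np.round(np.array(proj(n,p))-(u,v),1) for n,u,v in L]
E
python3 - <<'E'
from h import *
np.set_printoptions(precision=1,suppress=True)
s=.64
print('cab top: scene');
for u,v in[(277,122),(400,183),(450,152),(325,98)]: print(atz('scene',u*s,v*s,380))
print('side')
for u,v in[(583,123),(410,165),(448,212),(623,160)]: print(atz('side',u*s,v*s,380))
print('door top far',atz('scene',165*s,88*s,365),atz('side',692*s,77*s,365))
print('ring',tri(('scene',541*s,398*s),('side',249*s,348*s)))
print('hook tip',tri(('scene',358*s,232*s),('side',514*s,258*s)))
print('bottle',tri(('scene',500*s,310*s),('side',390*s,405*s)),'bur',atz('scene',350*s,455*s,30),atz('side',346*s,300*s,30),'jar',atz('side',195*s,315*s,45))
print('stand bottom near?',atz('scene',530*s,492*s,0))
def crop(n,x,y,w,h,k):
    c=cv2.imread; im=np.load('last_%s.npz'%n)['color'][y:y+h,x:x+w]; return cv2.resize(im,(w*k,h*k),interpolation=cv2.INTER_CUBIC)
a=crop('scene',305,240,66,80,6);b=crop('side',140,210,66,80,6)
cv2.imwrite('pics/g.png',np.hstack([a,b]))
a=crop('scene',205,75,50,75,8);b=crop('side',300,125,50,75,8)
cv2.imwrite('pics/k.png',np.hstack([a,b]))
E
```

```text
cab top: scene
[602.5 170.4 380. ]
[602.2 -56.4 380. ]
[699.2 -56.  380. ]
[698.5 176.9 380. ]
side
[614.7 184.5 380. ]
[607.3 -54.6 380. ]
[703.3 -52.6 380. ]
[702.  180.9 380. ]
door top far [574.2 414.4 365. ] [557.6 417.5 365. ]
ring (array([ 610.7, -291.9,  159.2]), [array([-0., -0.]), array([-0.,  0.])])
hook tip (array([654. ,  79.8, 212.5]), [array([-1.4, -1.6]), array([-1.6,  1.8])])
bottle (array([ 745. , -145.2,  117.1]), [array([-0., -0.]), array([-0.,  0.])]) bur [ 438.2 -110.6   30. ] [ 465.2 -110.3   30. ] jar [ 408.7 -352.5   45. ]
stand bottom near? [ 578.5 -328.5    0. ]
```

View pics/g.png

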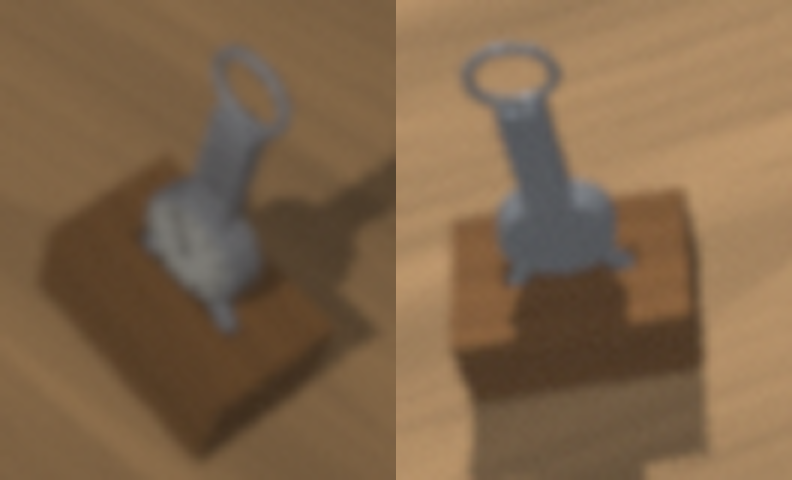

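View pics/k.png

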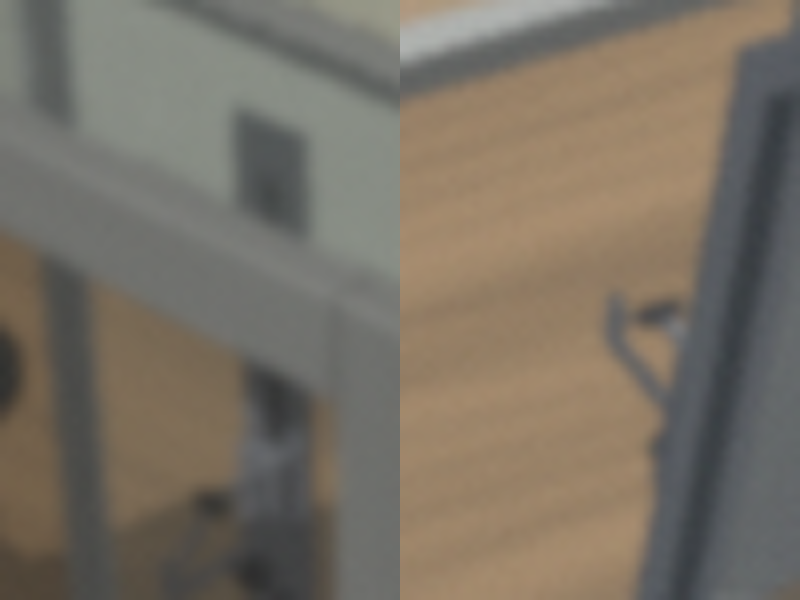

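The crops show the gauge ring centre at scene px (347,255) and side px (159,222). The dial faces the robot, and the hook tip is at side px (327,162). Point clouds should give the sharper poses.

```bash
cat >> h.py <<'E'
def cloud(n):
    c=np.load('last_%s.npz'%n);K=c['mtx'];d=c['depth'];v,u=np.mgrid[:d.shape[0],:d.shape[1]]
    P=np.stack([(u-K[0,2])/K[0,0]*d,-(v-K[1,2])/K[1,1]*d,-d],-1)@rot(c['attitude']).T+c['position']
    P[d<=0]=np.nan; return P
E
python3 - <<'E'
from h import *
np.set_printoptions(precision=1,suppress=True)
print('ring',tri(('scene',347,255),('side',159.2,222)))
f=lambda u,v:((u-396)/6+140,v/6+210)
q=[f(*t) for t in[(455,222),(685,190),(693,317),(455,347)]]
print('stand top',np.array([atz('side',*t,40) for t in q]))
for n in('scene','side'):
    P=cloud(n).reshape(-1,3)
    sel=lambda x0,x1,y0,y1,z0,z1:P[(P[:,0]>x0)&(P[:,0]<x1)&(P[:,1]>y0)&(P[:,1]<y1)&(P[:,2]>z0)&(P[:,2]<z1)]
    t=sel(560,760,-100,200,372,388); print(n,'top',len(t),t.min(0),t.max(0),cv2.minAreaRect(t[:,:2].astype(np.float32)))
    s=sel(540,680,-360,-230,34,45); print('standtop',len(s),np.median(s[:,2]),cv2.minAreaRect(s[:,:2].astype(np.float32)))
    for z in(80,90,100,110,120,130,140,150,160):
        g=sel(540,700,-360,-230,z-5,z+5); print(z,len(g),g.mean(0) if len(g) else '', np.ptp(g,0) if len(g) else '')
    k=sel(625,700,20,110,150,330); 
    for z in range(160,330,10):
        w=k[abs(k[:,2]-z)<5]; print(z,len(w),w.min(0)[:2] if len(w) else'',w.max(0)[:2] if len(w) else'')
E
```

```text
ring (array([ 610.1, -292.7,  160.5]), [array([-0.5, -0.3]), array([-0.5,  0.2])])
stand top [[ 570.8 -327.5   40. ]
 [ 592.9 -240.8   40. ]
 [ 650.9 -255.5   40. ]
 [ 627.  -341.    40. ]]
scene top 3288 [595.7 -57.9 372. ] [708.4 200.  382.8] ((653.4064331054688, 71.33019256591797), (110.69193267822266, 259.32562255859375), 1.041869878768921)
standtop 790 40.77802785570623 ((610.0868530273438, -291.9174499511719), (91.0813217163086, 62.37367630004883), 75.93579864501953)
80 79 [ 604.5 -295.7   80.3] [18.2 39.7  9.9]
90 50 [ 605.4 -294.3   88.6] [13.4 26.5  9. ]
100 25 [ 605.8 -293.5   99.5] [ 8.4 19.   9.5]
110 28 [ 605.4 -293.2  109.7] [ 6.9 18.7  9.3]
120 27 [ 605.9 -293.   119.7] [ 8.6 18.9  9.8]
130 32 [ 606.  -293.4  130. ] [ 8.8 18.4  9.4]
140 41 [ 606.8 -292.3  140.7] [12.4 18.1  9.7]
150 25 [ 608.9 -291.2  148.8] [ 9.3 27.2  9.6]
160 15 [ 608.5 -293.3  159. ] [ 8.5 31.2  9.5]
160 28 [694.1  61.9] [699.8 105.4]
170 34 [693.7  61.8] [699.9 103.8]
180 18 [694.   61.2] [699.9  88.1]
190 24 [679.8  65. ] [699.8 107.5]
200 37 [647.6  64.9] [699.9 107.2]
210 64 [645.8  60.8] [699.
[... 400 characters left out ...]
899263381958)
standtop 693 41.866198304640875 ((608.7621459960938, -291.9864196777344), (90.40701293945312, 63.2330207824707), 76.14427947998047)
80 70 [ 613.2 -291.7   80. ] [22.6 41.1  9.8]
90 58 [ 611.8 -291.4   88.3] [19.2 30.7  9.8]
100 27 [ 612.9 -291.5  100.4] [ 8.5 18.9  9.1]
110 26 [ 612.7 -292.2  110.7] [ 7.7 18.6  8.6]
120 24 [ 612.8 -293.2  119.9] [ 6.6 17.1 10. ]
130 26 [ 613.  -291.6  129.3] [ 7.9 18.4  9.2]
140 37 [ 612.4 -291.8  140.3] [13.9 18.9  9.6]
150 32 [ 609.8 -293.3  148.9] [11.1 25.6  9. ]
160 15 [ 610.  -291.   160.6] [12.  31.9  8.7]
160 0  
170 0  
180 0  
190 0  
200 0  
210 0  
220 0  
230 0  
240 0  
250 0  
260 0  
270 0  
280 0  
290 0  
300 0  
310 0  
320 0
```

```bash
python3 - <<'E'
from h import *
np.set_printoptions(precision=1,suppress=True)
P=cloud('scene').reshape(-1,3)
m=(P[:,0]>640)&(P[:,0]<692)&(P[:,1]>20)&(P[:,1]<120)&(P[:,2]>150)&(P[:,2]<330)
k=P[m]; print(k[np.argsort(k[:,0])][:60])
t=P[(P[:,0]>692)&(P[:,0]<697)&(P[:,1]>50)&(P[:,1]<120)&(P[:,2]>100)&(P[:,2]<270)]
for z in range(100,270,15):
    w=t[abs(t[:,2]-z)<8]; 
    if len(w): print(z,len(w),w.min(0),w.max(0))
for n in('scene','side'):
    P=cloud(n).reshape(-1,3); T=P[(abs(P[:,2]-380)<5)&(P[:,0]>585)&(P[:,0]<720)&(P[:,1]>-70)]
    for y in range(-50,190,40):
        w=T[abs(T[:,1]-y)<10]; print(n,y,len(w),w[:,0].min(),w[:,0].max())
    for x in(620,650,680):
        w=T[(abs(T[:,0]-x)<12)]; print('x',x,w[:,1].min(),w[:,1].max())
E
```

```text
[[645.3  80.  220.1]
 [645.8  81.2 210. ]
 [645.8  77.5 215. ]
 [646.   81.  216.1]
 [646.   77.9 211.6]
 [646.   81.2 212.9]
 [646.8  78.3 217.1]
 [647.2  81.8 221.1]
 [647.2  79.4 207. ]
 [647.6  83.5 204.7]
 [648.3  79.6 218.5]
 [648.8  80.  221.1]
 [651.1  79.8 207.7]
 [653.   80.9 218.3]
 [653.5  81.7 214.6]
 [653.6  78.9 206.8]
 [653.8  82.5 207.9]
 [654.7  82.6 219.5]
 [655.4  79.8 220.5]
 [656.   81.2 207.3]
 [656.7  80.9 222.3]
 [656.8  81.9 209.5]
 [658.4  80.2 206.5]
 [658.7  82.9 223.1]
 [660.1  80.8 223.5]
 [660.8  82.5 207. ]
 [661.   79.2 208.6]
 [662.3  82.9 224.2]
 [662.3  82.8 227.2]
 [662.9  81.  209.6]
 [663.3  76.6 232.7]
 [663.9  80.9 227.3]
 [664.3  78.9 210. ]
 [664.3  81.1 230. ]
 [664.4  84.5 231.2]
 [664.7  81.2 235.6]
 [664.8  81.5 232.5]
 [665.4  78.6 233.5]
 [665.6  80.4 205.4]
 [665.9  85.9 232.7]
 [666.7  81.2 210.5]
 [666.9  76.7 233.7]
 [667.   86.9 234.6]
 [667.4  77.4 230.1]
 [669.   85.5 234.2]
 [669.   80.2 206.7]
 [669.5  82.7 232.4]
 [669.5  79.2 234. ]
 [669.9  81.  208.8]
 [672.1  79.7 208.3]
 [672.6  82.2 233.9]
 [673.7  80.1 231.4]
 [673.9 
[... 874 characters left out ...]
ene 70 244 600.3659911456064 706.0808688920267
scene 110 225 600.1738654850055 706.2676095899194
scene 150 212 599.8307576135671 707.2768395693447
x 620 -57.50771734654205 183.9008405908569
x 650 -57.698199089354205 182.8750339285058
x 680 -57.53547942904896 183.12864652952442
side -50 415 601.4433182875248 708.0418279045522
side -10 418 601.242030713843 707.0199027294445
side 30 402 600.1573160213509 707.0960516514933
side 70 386 602.5719291207826 707.5778436242435
side 110 364 600.1297960955031 707.2717785616701
side 150 355 601.7666803080947 707.581276704058
x 620 -57.23892813954262 199.42234938998706
x 650 -56.681012243031574 184.49083875465806
x 680 -57.55297120651653 183.18160269676224
```

Emit:
step_arm:
  hand: [1,1,1,1,1,1,1,1,1,1,1,1]
  translation:
    - [0.25,-0.92,0.1]
    - [0.25,-0.92,0.1]
    - [0.25,-0.92,0.1]
    - [0.25,-0.92,0.1]
    - [0.25,-0.92,0.1]
    - [0.25,-0.92,0.1]
    - [0.25,-0.92,0.1]
    - [0.25,-0.92,0.1]
    - [0.25,-0.92,0.1]
    - [0.25,-0.92,0.1]
    - [0.25,-0.92,0.1]
    - [0.25,-0.92,0.1]
  turn:
    - [0,0,0.077]
    - [0,0,0.077]
    - [0,0,0.077]
    - [0,0,0.077]
    - [0,0,0.077]
    - [0,0,0.077]
    - [0,0,0.077]
    - [0,0,0.077]
    - [0,0,0.077]
    - [0,0,0.077]
    - [0,0,0.077]
    - [0,0,0.077]

```text
time: 1.1
eef_pos: [277.4, 313.9, 263.5]
orientation: [-180.0, -0.0, 165.7]
contact_force: [0.4, -0.1, 1.1]
grip_width: 0.999
finger_force: 0.0
```

Emit:
step_arm:
  hand: [1,1,1,1,1,1,1,1,1,1,1,1]
  translation:
    - [0.25,-0.92,0.1]
    - [0.25,-0.92,0.1]
    - [0.25,-0.92,0.1]
    - [0.25,-0.92,0.1]
    - [0.25,-0.92,0.1]
    - [0.25,-0.92,0.1]
    - [0.25,-0.92,0.1]
    - [0.25,-0.92,0.1]
    - [0.25,-0.92,0.1]
    - [0.25,-0.92,0.1]
    - [0.25,-0.92,0.1]
    - [0.25,-0.92,0.1]
  turn:
    - [0,0,0]
    - [0,0,0]
    - [0,0,0]
    - [0,0,0]
    - [0,0,0]
    - [0,0,0]
    - [0,0,0]
    - [0,0,0]
    - [0,0,0]
    - [0,0,0]
    - [0,0,0]
    - [0,0,0]

```text
time: 2.1
eef_pos: [352.3, 38.0, 293.7]
orientation: [180.0, -0.0, 165.7]
contact_force: [0.6, 0.0, -0.2]
grip_width: 0.999
finger_force: 0.0
```

Emit:
step_arm:
  hand: [1,1,1,1,1,1,1,1,1,1,1,1]
  translation:
    - [0.25,-0.92,0]
    - [0.25,-0.92,0]
    - [0.25,-0.92,0]
    - [0.25,-0.92,0]
    - [0.25,-0.92,0]
    - [0.25,-0.92,0]
    - [0.25,-0.92,0]
    - [0.25,-0.92,0]
    - [0.25,-0.92,0]
    - [0.25,-0.92,0]
    - [0.25,-0.92,0]
    - [0.25,-0.92,0]
  turn:
    - [-0.185,-0.727,0]
    - [-0.185,-0.727,0]
    - [-0.185,-0.727,0]
    - [-0.185,-0.727,0]
    - [-0.185,-0.727,0]
    - [-0.185,-0.727,0]
    - [-0.185,-0.727,0]
    - [-0.185,-0.727,0]
    - [-0.185,-0.727,0]
    - [-0.185,-0.727,0]
    - [-0.185,-0.727,0]
    - [-0.185,-0.727,0]

```text
time: 3.1
eef_pos: [417.7, -202.9, 293.6]
orientation: [179.6, 39.5, 165.5]
contact_force: [0.7, 0.3, 0.4]
grip_width: 0.996
finger_force: 0.0
```

```bash
python3 - <<'E'
from h import *
s=status.observe(); print(s['time'],s['eef_pos'],s['orientation'],s['joint_positions'],s['contact_force'])
c=cap('side'); d=cap('scene'); w=cap('wrist')
q=lambda i:cv2.resize(i['color'],(400,300))
cv2.imwrite('pics/m1.png',np.vstack([np.hstack([q(c),q(d)]),np.hstack([q(w),np.zeros((300,400,3),np.uint8)])]))
E
```

```text
3.1 [ 417.72654786 -202.85552696  293.60877199] [179.59601436  39.46165696 165.5174668 ] [ 12.75906768 -16.35096222   9.97235597 137.1038092   -9.32880535
  20.23781693 106.61114414] [0.73831492 0.25461637 0.44874127]
```

View pics/m1.png

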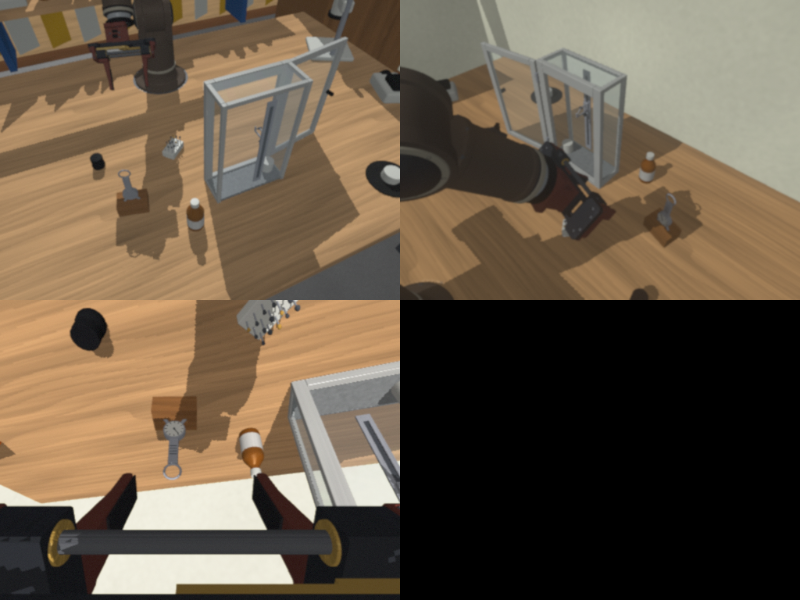

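The mosaic shows the hand pointing at the stand, with the gauge in the wrist view (top-down, px ~175,445). The gripper is a wide bar along the finger line. I'll get its real shape in the tool frame from depth, because a 178 mm width decides how it can enter the opening.

```bash
python3 - <<'E'
from h import *
np.set_printoptions(precision=0,suppress=True,linewidth=150)
s=status.observe(); T=rot(s['orientation']); o=s['eef_pos']
for n in('wrist','side','scene'):
    P=(cloud(n).reshape(-1,3)-o)@T
    P=P[np.isfinite(P).all(1)]
    P=P[(abs(P[:,0])<120)&(abs(P[:,1])<130)&(P[:,2]>-260)&(P[:,2]<15)]
    print(n,len(P))
    for z in range(-250,15,15):
        w=P[abs(P[:,2]-z)<7.5]
        if len(w)>3: print(z,len(w),'x',w[:,0].min(),w[:,0].max(),'y',w[:,1].min(),w[:,1].max(), 'x at |y|>65:',(lambda q:(q[:,0].min(),q[:,0].max()) if len(q) else None)(w[abs(w[:,1])>65]))
c=np.load('last_wrist.npz'); print('cam in tool',(c['position']-o)@T, T.T@rot(c['attitude']), c['mtx'][0,0])
E
```

```text
wrist 48418
-100 9407 x 13.422219884817077 34.37941294011185 y -62.23866738121399 61.2226484851482 x at |y|>65: None
-85 27693 x -2.906161324720696 34.22790495063198 y -69.70092790628233 68.98821910947964 x at |y|>65: (np.float64(31.790344448225646), np.float64(34.22790495063198))
-70 4363 x -14.02188302420043 33.88812299213712 y -75.99373279373557 76.91987254206947 x at |y|>65: (np.float64(30.4159304314461), np.float64(33.88812299213712))
-55 1620 x -12.983185585835054 12.466870526339607 y -59.68126953721159 56.15733834997205 x at |y|>65: None
-40 1878 x -11.914091741351653 12.285053747757651 y -58.55740854069833 55.379180981558726 x at |y|>65: None
-25 1545 x -10.828724137560426 11.930687953695989 y -57.236152969409346 52.88976143020797 x at |y|>65: None
-10 1100 x -10.536662561381586 11.882366735165501 y -54.79059630150772 50.92694381523456 x at |y|>65: None
5 807 x -10.817490056698803 11.607627945603872 y -54.821417043916945 50.67515062117186 x at |y|>65: None
side 4098
-220 76 x -41.289524843702814 -5.048658614428182 y -38.63008328159155 37.95727672955015 x at |y|>65: None
-205 
[... 3359 characters left out ...]
94 x at |y|>65: (np.float64(-33.20549678320763), np.float64(31.983066855606168))
-55 19 x -11.950291526359724 -4.0063673054049875 y 38.44005086599339 43.90546363207801 x at |y|>65: None
-40 19 x -6.990342092642126 1.171185071783133 y 37.438112697781065 40.869056437890414 x at |y|>65: None
-25 37 x -12.387122901008876 6.149901370008359 y 37.36163784177607 47.672102076706835 x at |y|>65: None
-10 102 x -12.268315293849515 10.77384668144476 y -59.494272936974056 47.473504111639365 x at |y|>65: None
5 100 x -12.47694723700409 10.251072836165736 y -59.36542493182723 47.197861035195366 x at |y|>65: None
cam in tool [  78.   -1. -150.] [[-0.  1.  0.]
 [ 1.  0.  0.]
 [ 0.  0. -1.]] 300.0500672628644
```

Emit:
step_arm:
  hand: [1,1]
  translation:
    - [0,0,0]
    - [0,0,0]
  turn:
    - [0,0,0]
    - [0,0,0]

```text
time: 3.42
eef_pos: [419.1, -198.9, 293.6]
orientation: [179.5, 39.2, 165.8]
contact_force: [0.1, -0.6, 0.6]
grip_width: 0.997
finger_force: 0.0
```

```bash
cat > st.py <<'E'
from h import *
np.set_printoptions(precision=1,suppress=True)
s=status.observe(); T=rot(s['orientation'])
print(s['time'],s['eef_pos'],s['orientation'],'J',s['joint_positions'],'F',s['contact_force'],s['grip_width'],s['finger_force'],'z',T[:,2].round(3),'y',T[:,1].round(3))
E
python3 st.py
```

```text
3.4167 [ 419.1 -198.9  293.6] [179.5  39.2 165.8] J [ 12.4 -16.3   9.8 137.   -9.2  20.6 106.2] F [ 0.1 -0.6  0.6] 0.9966287428515216 0.0 z [ 0.6 -0.1 -0.8] y [0.2 1.  0. ]
```

Emit:
step_arm:
  hand: [1,1,1,1,1,1,1,1,1,1,1,1]
  translation:
    - [0.53,-0.31,-0.2]
    - [0.53,-0.31,-0.2]
    - [0.53,-0.31,-0.3]
    - [0.53,-0.31,-0.3]
    - [0.53,-0.31,-0.4]
    - [0.53,-0.31,-0.5]
    - [0.53,-0.31,-0.5]
    - [0.53,-0.31,-0.6]
    - [0.53,-0.31,-0.7]
    - [0.53,-0.31,-0.7]
    - [0,0,0]
    - [0,0,0]
  turn:
    - [0,0,0]
    - [0,0,0]
    - [-0.03,-0.11,0]
    - [-0.03,-0.11,0]
    - [-0.03,-0.11,0]
    - [-0.03,-0.11,0]
    - [-0.03,-0.11,0]
    - [-0.03,-0.11,0]
    - [-0.03,-0.11,0]
    - [-0.03,-0.11,0]
    - [0,0,0]
    - [0,0,0]

```text
time: 4.42
eef_pos: [507.3, -247.5, 242.6]
orientation: [178.7, 42.6, 166.0]
contact_force: [0.8, -0.0, 0.1]
grip_width: 0.998
finger_force: 0.0
```

```bash
python3 st.py
```

```text
4.4167 [ 507.3 -247.5  242.6] [178.7  42.6 166. ] J [-45.1  -5.3  72.9 135.9 -55.7   8.2 159. ] F [ 0.8 -0.   0.1] 0.9982681876774935 0.0 z [ 0.7 -0.1 -0.7] y [0.2 1.  0. ]
```

```bash
cat > kin.py <<'E'
import numpy as np, json
from scipy.optimize import least_squares
from scipy.spatial.transform import Rotation as R
rz=lambda a:R.from_euler('z',a,degrees=True).as_matrix(); ry=lambda a:R.from_euler('y',a,degrees=True).as_matrix()
def fk(q,p):
    h,L1,L2,L3,x1,y1,x3,y3,x5,y5,x7,y7=p
    T=rz(-q[0]); o=T@[x1,y1,h]; T=T@ry(q[1])@rz(-q[2]); o=o+T@[x3,y3,L1]; T=T@ry(q[3])@rz(-q[4]); o=o+T@[x5,y5,L2]
    T=T@ry(q[5])@rz(-q[6]+90); return o+T@[x7,y7,L3],T
LO=np.array([-169.25,-16.82,-84.01,7.8,-59.2,7.22,-163.78]);HI=np.array([169.25,113.86,82.57,145.47,239.2,106.19,163.78])
D=[([-75.01292829,23.60068895,-0.72991315,91.50371026,0.31943344,64.99143221,-4.71069628],[202.24882903,590.84577366,232.80403699],[-179.906,.0048,161.1066]),
([12.75906768,-16.35096222,9.97235597,137.1038092,-9.32880535,20.23781693,106.61114414],[417.72654786,-202.85552696,293.60877199],[179.596,39.4617,165.5175]),
([12.4,-16.3,9.8,137.,-9.2,20.6,106.2],[419.1,-198.9,293.6],[179.5,39.2,165.8]),
([-45.1,-5.3,72.9,135.9,-55.7,8.2,159.],[507.3,-247.5,242.6],[178.7,42.6,166.])]
E
python3 - <<'E'
from kin import *
np.set_printoptions(precision=1,suppress=True)
f=lambda p:np.concatenate([fk(q,p)[0]-x for q,x,_ in D]+[0.02*(p-np.array([300,450,450,300]+[0]*8))*np.array([.2]*4+[1]*8)])
r=least_squares(f,[300,450,450,300]+[0]*8); print(r.x,r.fun[:12])
for q,x,e in D: 
    T=fk(q,r.x)[1]; E=R.from_euler('xyz',e,degrees=True).as_matrix(); print(np.degrees(np.linalg.norm(R.from_matrix(T.T@E).as_rotvec())))
E
```

```text
[278.6 530.6 468.6 325.1  -4.9 -28.1   2.4 -13.2   7.9  -0.3  -7.5  -6.8] [-0.   0.   0.   0.1 -0.1  0.3 -0.1  0.1 -0.3 -0.   0.  -0. ]
0.00030170660393921683
6.137373692866937e-05
0.10198508305526194
0.06621963338067656
```

```bash
cat >> kin.py <<'E'
P0=np.array([278.6,530.6,468.6,325.1,-4.9,-28.1,2.4,-13.2,7.9,-.3,-7.5,-6.8])
def pose(yaw,p):  # tool z fwd-down at pitch p below horizontal, tool y ~ +y
    Y=rz(yaw)@[0,1,0]; Z=rz(yaw)@[np.cos(np.radians(p)),0,-np.sin(np.radians(p))]
    return np.stack([np.cross(Y,Z),Y,Z],1)
def ik(x,Rt,q0,w=0.02,m=3):
    def f(q):
        o,T=fk(q,P0); return np.concatenate([(o-x)/5,np.degrees(R.from_matrix(Rt@T.T).as_rotvec()),w*(q-q0)])
    r=least_squares(f,np.clip(q0,LO+m+.1,HI-m-.1),bounds=(LO+m,HI-m)); return r.x,np.abs(r.fun[:6]).max()
E
python3 - <<'E'
from kin import *
np.set_printoptions(precision=0,suppress=True,linewidth=150)
rng=np.random.default_rng(0)
for p in(45,35,30,25):
  for nm,yaw,g in(('grasp',-14.3,[609,-292.5,120]),('hang',0,[653,80.8,160])):
    Rt=pose(yaw,p); x=np.array(g)+8*Rt[:,2]; S=[]
    for k in range(25):
        q,e=ik(x,Rt,rng.uniform(LO+5,HI-5))
        if e<.3 and not any(np.abs(q-s).max()<25 for s in S): S.append(q)
    print(p,nm); [print('   ',s) for s in sorted(S,key=lambda s:abs(s[2]))[:5]]
E
```

```text
45 grasp
    [  11.   27.   17.  128.  218.   24. -123.]
    [ 52.  30. -32. 125. 163.  17. -57.]
    [ -10.   33.   45.  129.  231.   35. -142.]
    [ 83.  61. -81. 124. 118.  45.  13.]
45 hang
    [-13.  20.  -6. 128. 130.  19. -54.]
    [-41.  22.  28. 130. 166.  13. -94.]
    [ 31.  33. -59. 125. 112.  39. -21.]
35 grasp
    [  22.   30.    5.  132.  198.   38. -100.]
    [   0.   34.   32.  133.  209.   45. -119.]
    [ 57.  35. -36. 130. 176.  33. -64.]
    [ 72.  45. -57. 129. 159.  35. -36.]
    [ 85.  69. -81. 129. 139.  49.   3.]
35 hang
    [-23.  23.   4. 134. 153.  33. -79.]
    [ -0.  25. -22. 133. 143.  38. -63.]
    [ -61.   33.   52.  136.  187.   31. -125.]
    [ 26.  35. -54. 131. 133.  48. -42.]
    [ 42.  58. -81. 131. 130.  68. -18.]
30 grasp
    [  16.   33.   13.  134.  199.   49. -103.]
    [ 41.  34. -16. 133. 190.  44. -83.]
    [ -17.   49.   56.  136.  210.   65. -135.]
    [ 80.  56. -66. 131. 159.  44. -25.]
    [ 87.  74. -81. 131. 148.  52.   1.]
30 hang
    [-22.  26.   2. 136. 155.  43. -82.]
    [ -44.   29.   29.  137.  166.   40. -101.]
    [ 17.  33. -42. 134. 143.  52. -55.]
    [ 42.  63. -81. 133. 138.  74. -19.]
25 grasp
    [   9.   38.   21.  136.  198.   61. -106.]
    [ 54.  40. -31. 133. 186.  51. -70.]
    [ 82.  64. -69. 132. 166.  50. -22.]
25 hang
    [-18.  29.  -3. 137. 156.  53. -83.]
    [ -45.   32.   29.  139.  165.   49. -103.]
    [ 15.  36. -41. 135. 148.  60. -59.]
    [ 41.  69. -81. 134. 147.  81. -19.]
```

Emit:
step_arm:
  hand: [0.5,0.5,0.5,0.5,0.5,0.5,0.5,0.5,0.5,0.5,0.5,0.5]
  translation:
    - [-0.2,0.15,0.3]
    - [-0.2,0.15,0.3]
    - [-0.2,0.15,0.3]
    - [-0.2,0.15,0.3]
    - [-0.2,0.15,0.3]
    - [-0.2,0.15,0.3]
    - [-0.2,0.15,0.3]
    - [-0.2,0.15,0.3]
    - [-0.2,0.15,0.3]
    - [-0.2,0.15,0.3]
    - [0,0,0]
    - [0,0,0]
  turn:
    - [0.175,0.69,0]
    - [0.175,0.69,0]
    - [0.175,0.69,0]
    - [0.175,0.69,0]
    - [0.175,0.69,0]
    - [0.175,0.69,0]
    - [0.175,0.69,0]
    - [0.175,0.69,0]
    - [0.175,0.69,0]
    - [0.175,0.69,0]
    - [0.175,0.69,0]
    - [0.175,0.69,0]

```text
time: 5.42
eef_pos: [471.1, -215.6, 309.6]
orientation: [177.6, 7.6, 165.9]
contact_force: [-0.8, -0.4, 0.4]
grip_width: 0.498
finger_force: 0.0
```

```bash
python3 st.py; python3 - <<'E'
from h import *
cap('wrist'); s=status.observe(); T=rot(s['orientation']); o=s['eef_pos']
P=(cloud('wrist').reshape(-1,3)-o)@T; P=P[np.isfinite(P).all(1)]; P=P[(abs(P[:,0])<50)&(abs(P[:,1])<130)&(P[:,2]>-160)&(P[:,2]<15)]
for z in range(-130,15,10):
    w=P[abs(P[:,2]-z)<5]
    if len(w)>3: print(z,len(w),'x',w[:,0].min().round(),w[:,0].max().round(),'y',w[:,1].min().round(),w[:,1].max().round())
E
```

```text
5.4167 [ 471.1 -215.6  309.6] [177.6   7.6 165.9] J [-12.1   4.8  36.6 107.2  -7.4  62.1 103.4] F [-0.8 -0.4  0.4] 0.4975015687656108 0.0 z [ 0.1  0.  -1. ] y [0.2 1.  0. ]
-110 4 x 25.0 26.0 y -22.0 -9.0
-100 8336 x 18.0 32.0 y -52.0 55.0
-90 25196 x 4.0 35.0 y -65.0 73.0
-80 10328 x -7.0 35.0 y -74.0 74.0
-70 3249 x -12.0 34.0 y -75.0 79.0
-60 475 x -11.0 13.0 y -29.0 28.0
-50 834 x -12.0 13.0 y -32.0 31.0
-40 926 x -4.0 13.0 y -34.0 33.0
-30 813 x -10.0 13.0 y -33.0 33.0
-20 614 x -10.0 12.0 y -32.0 31.0
-10 507 x -10.0 12.0 y -31.0 31.0
0 428 x -10.0 12.0 y -31.0 31.0
10 193 x -9.0 12.0 y -31.0 30.0
```

```bash
cat > plan.py <<'E'
from kin import *
np.set_printoptions(precision=1,suppress=True,linewidth=160)
def rows(q0,q1,n,show=True):
    out=[];Q=[q0+(q1-q0)*i/n for i in range(n+1)]
    for a,b in zip(Q,Q[1:]):
        oa,Ta=fk(a,P0);ob,Tb=fk(b,P0); out.append(((ob-oa)/25,np.degrees(R.from_matrix(Tb@Ta.T).as_rotvec())/5))
    return Q,out
E
python3 - <<'E'
from plan import *
q=np.array([-12.1,4.8,36.6,107.2,-7.4,62.1,103.4])
for p,yaw,g,nm in((20,-14.3,[609,-292.5,120],'grasp'),(20,8,[653,80.8,159],'hang'),(20,8,[653,80.8,185],'over'),(20,8,[560,80.8,185],'outside')):
    Rt=pose(yaw,p)
    for q0 in([9,40,21,130,195,55,-100],[40,40,-20,130,190,55,-80],[-20,40,0,130,160,55,-85]): print(nm,*ik(np.array(g)+2*Rt[:,2],Rt,np.array(q0,float)))
Rt=pose(-14.3,20); x=np.array([609,-292.5,120])-100*Rt[:,2]
for q0 in([9,40,21,130,195,55,-100],[40,40,-20,130,190,55,-80]):
    q1,e=ik(x,Rt,np.array(q0,float)); print('pre',q1,e)
    Q,o=rows(q,q1,36)
    for k in range(0,37,4): t,T=fk(Q[k],P0); print(Q[k],t,T[:,2], 'corners minz',(t+T@np.array([[0,89,-100],[0,-89,-100],[0,89,10],[0,-89,10]]).T.T[0])[2].round())
    print('max t,r',max(abs(a).max() for a,b in o),max(abs(b).max() for a,b in o))
E
```

```text
grasp [  12.4   40.7   17.8  137.4  195.9   69.5 -102.8] 0.011610924292568584
grasp [ 43.7  40.3 -18.  135.5 191.6  61.8 -79.2] 0.005437925079048842
grasp [  15.8   40.    13.8  137.2  195.4   68.6 -100.1] 0.038958936830631986
hang [-18.6  32.4   5.1 140.5 174.4  62.6 -92.2] 0.027512751757920645
hang [ 14.1  36.4 -32.  138.6 168.4  63.3 -68.9] 0.028667858803900888
hang [-14.1  32.3  -0.1 140.2 173.4  62.5 -89. ] 0.013471020585596984
over [-18.9  28.2   5.5 140.6 174.4  58.4 -91.6] 0.029234497052419865
over [ 14.7  32.1 -32.8 138.6 167.2  59.3 -69.5] 0.02974214439384073
over [-14.2  28.    0.  140.3 173.1  58.4 -88.5] 0.013890057023539652
outside [ 46.5  56.  -81.  142.5 146.3  70.6 -26.4] 7.442969190086297
outside [ 46.6  56.  -81.  142.5 146.3  70.6 -26.4] 7.448787434111727
outside [ 46.5  56.  -81.  142.5 146.3  70.7 -26.4] 7.427358772021057
pre [ 89.5  53.7 -64.1 142.5 182.   50.  -40. ] 2.4917939515237775
[-12.1   4.8  36.6 107.2  -7.4  62.1 103.4] [ 483.9 -224.7  311. ] [ 0.1  0.  -1. ] corners minz 414.0
[ -0.8  10.2  25.4 111.1  13.6  60.8  87.5] [ 408.4 -313.9  248.3] [-0.1 -
[... 1332 characters left out ...]
63.4] [-0.3 -0.6 -0.7] corners minz 175.0
[ 34.7  29.2 -10.7 122.9  74.5  56.6  44. ] [ 323.5 -482.9  116.7] [-0.3 -0.7 -0.7] corners minz 117.0
[ 46.3  35.3 -22.5 126.8  94.9  55.2  29.2] [ 347.3 -487.5   60.8] [-0.1 -0.7 -0.7] corners minz 63.0
[ 58.   41.4 -34.3 130.7 115.4  53.8  14.3] [ 389.9 -457.6   13.8] [ 0.2 -0.7 -0.7] corners minz 29.0
[ 69.7  47.5 -46.1 134.6 135.9  52.5  -0.5] [ 444.8 -401.3    2.2] [ 0.4 -0.5 -0.7] corners minz 32.0
[ 81.4  53.5 -57.9 138.6 156.3  51.1 -15.4] [ 498.9 -336.3   47.6] [ 0.7 -0.4 -0.6] corners minz 87.0
[ 93.1  59.6 -69.8 142.5 176.8  49.7 -30.2] [ 530.  -279.9  153.6] [ 0.9 -0.2 -0.4] corners minz 190.0
max t,r 1.2597616484162153 1.110213847128742
```

```bash
python3 - <<'E'
s=open('kin.py').read()
s=s.replace("T=T@ry(q[5])@rz(-q[6]+90); return o+T@[x7,y7,L3],T","T=T@ry(q[5]); o=o+T@[x7,y7,L3]; return o,T@rz(-q[6]+90)")
s=s.replace("([-45.1,-5.3,72.9","([-12.1,4.8,36.6,107.2,-7.4,62.1,103.4],[471.1,-215.6,309.6],[177.6,7.6,165.9]),\n([-45.1,-5.3,72.9")
open('kin.py','w').write(s)
from kin import *
np.set_printoptions(precision=1,suppress=True,linewidth=160)
f=lambda p:np.concatenate([fk(q,p)[0]-x for q,x,_ in D]+[0.02*(p-np.array([300,450,450,300]+[0]*8))*np.array([.2]*4+[1]*8)])
r=least_squares(f,[300,450,450,300]+[0]*8); print(list(r.x.round(1)),r.fun[:15])
E
```

```text
[np.float64(284.0), np.float64(533.6), np.float64(452.2), np.float64(348.2), np.float64(-0.0), np.float64(-29.3), np.float64(0.4), np.float64(-18.9), np.float64(-0.2), np.float64(-0.0), np.float64(0.0), np.float64(-0.0)] [ 0.  -0.  -0.   0.2 -0.1  0.3 -0.2  0.1 -0.3  0.  -0.   0.  -0.   0.  -0. ]
```

```bash
echo 'P0=np.array([284,533.6,452.2,348.2,0,-29.3,.4,-18.9,-.2,0,0,0])' >> kin.py; cat >> plan.py <<'E'
POSES=lambda p,psi,off=2:[('grasp',-14.3,[609,-292.5,120]),('pre',-14.3,[609-80*np.cos(.25),-292.5+80*np.sin(.25),120+80*np.tan(np.radians(p))]),('lift',-14.3,[609,-292.5,190]),('mid',psi,[520,-80,215]),('outside',psi,[570,80.8,215]),('over',psi,[653,80.8,210]),('hang',psi,[653,80.8,159])]
def chain(p,psi,q,off=2,m=3):
    Q=[]
    for nm,yaw,g in POSES(p,psi):
        Rt=pose(yaw,p); q,e=ik(np.array(g)+off*Rt[:,2],Rt,q,m=m,w=.01); Q.append(q); print(nm,q,round(e,2))
    return Q
E
python3 - <<'E'
from plan import *
for p,psi in((35,14),(40,14),(30,12)):
    print(p,psi); chain(p,psi,np.array([15,35,10,132,195,50,-100.]))
E
```

```text
35 14
grasp [  18.2   29.7   10.4  133.6  201.3   40.1 -103.4] 0.0
pre [  20.5   17.    10.7  141.9  206.5   36.1 -104.9] 0.0
lift [  19.1   20.     9.   132.   206.7   29.2 -108.5] 0.0
mid [  54.7   10.3  -35.3  142.5  233.6   29.5 -113.7] 0.08
outside [ 17.1  10.5 -30.8 141.8 174.3  26.  -80.1] 0.03
over [ 14.7  17.9 -27.3 132.2 173.6  23.3 -76. ] 0.0
hang [ 12.8  24.7 -25.9 133.9 173.3  31.6 -73.9] 0.0
40 14
grasp [  19.3   27.1    8.3  130.9  204.6   29.9 -106.5] 0.0
pre [  23.1   12.8    6.6  138.2  212.9   23.6 -111.9] 0.0
lift [  22.1   18.3    4.8  128.7  213.1   19.4 -114.7] 0.0
mid [  83.3   15.9  -69.1  138.5  236.2   13.4 -115. ] 0.07
outside [ 26.1   9.8 -40.2 137.9 166.4  16.  -71.9] 0.05
over [ 18.2  17.  -31.5 128.7 162.3  14.2 -64.9] 0.01
hang [ 17.1  23.6 -31.2 130.7 163.8  22.3 -64.4] 0.0
30 12
grasp [  18.3   32.9   10.9  135.8  198.7   50.3 -100.8] 0.0
pre [ 55.1  24.3 -28.1 142.5 190.4  42.  -80.6] 0.08
lift [ 50.9  24.8 -27.8 132.7 186.7  33.5 -80.3] 0.0
mid [ 91.1  33.1 -81.  142.5 184.7  19.2 -54.8] 1.23
outside [ 54.3  34.5 -81.  142.5 141.3  44.9 -34.8] 0.71
over [ 48.1  40.1 -73.8 133.6 142.7  43.5 -29.6] 0.0
hang [ 44.3  47.9 -69.8 135.  148.8  50.8 -30.4] 0.0
```

```bash
python3 - <<'E'
from plan import *
from scipy.interpolate import PchipInterpolator
q=np.array([-12.1,4.8,36.6,107.2,-7.4,62.1,103.4])
q1=np.array([20.5,17,10.7,141.9,206.5,36.1,-104.9])
qm=(q+q1)/2; qm[1]-=8; qm[5]+=0
n=48
C=PchipInterpolator([0,24,48],np.array([q,qm,q1])); Q=[C(i) for i in range(n+1)]
for k in range(0,n+1,4):
    t,T=fk(Q[k],P0); c=t+(T@np.array([[37,89,-93],[37,-89,-93],[-37,89,-93],[-37,-89,-93],[0,58,11],[0,-58,11]]).T).T
    print(k,Q[k],t,T[:,2],c.min(0),c.max(0))
for a in range(0,48,12):
    tr=[];tu=[]
    for i in range(a,a+12):
        oa,Ta=fk(Q[i],P0);ob,Tb=fk(Q[i+1],P0); tr.append(((ob-oa)/25).round(2).tolist()); tu.append((np.degrees(R.from_matrix(Tb@Ta.T).as_rotvec())/5).round(2).tolist())
    print(tr);print(tu)
E
```

```text
0 [-12.1   4.8  36.6 107.2  -7.4  62.1 103.4] [ 471.3 -215.5  309.7] [ 0.1  0.  -1. ] [ 401.8 -311.6  296.4] [ 515.2 -121.   410.3]
4 [ -9.4   4.   34.4 110.1  10.4  59.9  86. ] [ 416.9 -301.4  299. ] [ 0.  -0.2 -1. ] [ 344.  -374.   276.8] [ 484.6 -186.4  411.4]
8 [ -6.7   3.5  32.3 113.   28.2  57.8  68.7] [ 375.8 -381.8  310. ] [-0.  -0.5 -0.9] [ 301.5 -429.9  276.6] [ 458.7 -255.3  436.6]
12 [ -3.9   3.1  30.1 115.9  46.1  55.6  51.3] [ 352.2 -450.9  337.8] [-0.1 -0.7 -0.8] [ 275.1 -491.1  297.7] [ 442.6 -321.2  470.1]
16 [ -1.2   3.   28.  118.8  63.9  53.4  34. ] [ 348.3 -503.9  375. ] [-0.  -0.8 -0.6] [ 264.6 -536.7  333.3] [ 439.7 -376.5  503.8]
20 [  1.5   2.9  25.8 121.7  81.7  51.3  16.6] [ 363.5 -537.3  413.7] [ 0.  -0.9 -0.4] [ 268.8 -565.8  374.3] [ 449.7 -414.2  531.7]
24 [  4.2   2.9  23.6 124.6  99.5  49.1  -0.8] [ 394.2 -549.3  446.1] [ 0.2 -0.9 -0.3] [ 286.1 -577.6  394.4] [ 469.2 -429.6  550. ]
28 [  6.9   3.4  21.5 127.4 117.4  46.9 -18.1] [ 436.2 -540.3  461.4] [ 0.3 -0.9 -0.2] [ 315.6 -572.5  402.9] [ 493.9 -419.5  552.6]
32 [  9.6   4.9  19.3 130.3 135.2  44.8
[... 1973 characters left out ...]
 [-0.21, -0.31, 0.43], [-0.16, -0.29, 0.46], [-0.11, -0.26, 0.48], [-0.06, -0.24, 0.5], [-0.0, -0.21, 0.52], [0.05, -0.17, 0.53], [0.1, -0.14, 0.54], [0.16, -0.11, 0.54], [0.21, -0.07, 0.54], [0.26, -0.03, 0.54]]
[[0.35, 0.53, -0.57], [0.3, 0.56, -0.63], [0.25, 0.58, -0.69], [0.2, 0.61, -0.74], [0.14, 0.63, -0.78], [0.07, 0.65, -0.81], [0.0, 0.67, -0.84], [-0.07, 0.69, -0.86], [-0.14, 0.7, -0.87], [-0.21, 0.72, -0.87], [-0.29, 0.72, -0.87], [-0.36, 0.73, -0.86]]
[[0.3, 0.0, 0.53], [0.35, 0.04, 0.52], [0.39, 0.08, 0.5], [0.43, 0.12, 0.48], [0.47, 0.15, 0.46], [0.5, 0.19, 0.44], [0.53, 0.23, 0.42], [0.55, 0.27, 0.39], [0.57, 0.3, 0.36], [0.59, 0.34, 0.34], [0.6, 0.37, 0.31], [0.61, 0.4, 0.28]]
```

Clear, high path. I'll run the first half and check the joints.

Emit:
step_arm:
  hand: [1,1,1,1,1,1,1,1,1,1,1,1]
  translation:
    - [-0.58,-0.87,-0.2]
    - [-0.56,-0.86,-0.14]
    - [-0.53,-0.86,-0.08]
    - [-0.5,-0.85,-0.02]
    - [-0.47,-0.83,0.03]
    - [-0.43,-0.82,0.09]
    - [-0.39,-0.8,0.14]
    - [-0.35,-0.77,0.18]
    - [-0.31,-0.74,0.22]
    - [-0.26,-0.71,0.26]
    - [-0.21,-0.68,0.3]
    - [-0.16,-0.64,0.33]
  turn:
    - [-0.61,0.33,-0.58]
    - [-0.63,0.28,-0.56]
    - [-0.65,0.23,-0.54]
    - [-0.67,0.18,-0.52]
    - [-0.68,0.14,-0.49]
    - [-0.69,0.09,-0.46]
    - [-0.7,0.04,-0.42]
    - [-0.71,0.0,-0.39]
    - [-0.71,-0.04,-0.35]
    - [-0.71,-0.08,-0.3]
    - [-0.7,-0.12,-0.26]
    - [-0.69,-0.16,-0.22]

```text
time: 6.47
eef_pos: [352.4, -452.0, 336.9]
orientation: [-144.0, 21.5, 147.5]
contact_force: [-0.1, -0.8, 0.1]
grip_width: 1.003
finger_force: 0.0
```

Emit:
step_arm:
  hand: [1,1,1,1,1,1,1,1,1,1,1,1]
  translation:
    - [-0.11,-0.6,0.35]
    - [-0.06,-0.55,0.37]
    - [-0.01,-0.51,0.38]
    - [0.04,-0.46,0.39]
    - [0.08,-0.41,0.39]
    - [0.13,-0.36,0.39]
    - [0.17,-0.31,0.39]
    - [0.22,-0.26,0.37]
    - [0.26,-0.2,0.36]
    - [0.29,-0.15,0.34]
    - [0.32,-0.09,0.31]
    - [0.35,-0.04,0.29]
  turn:
    - [-0.68,-0.19,-0.17]
    - [-0.67,-0.22,-0.12]
    - [-0.65,-0.25,-0.07]
    - [-0.63,-0.27,-0.02]
    - [-0.6,-0.3,0.02]
    - [-0.57,-0.31,0.07]
    - [-0.54,-0.33,0.12]
    - [-0.51,-0.34,0.17]
    - [-0.47,-0.35,0.21]
    - [-0.43,-0.36,0.25]
    - [-0.39,-0.36,0.29]
    - [-0.35,-0.36,0.33]

```text
time: 7.47
eef_pos: [395.4, -549.3, 444.8]
orientation: [-117.0, 52.3, 169.1]
contact_force: [0.2, -0.4, 0.9]
grip_width: 0.998
finger_force: 0.0
```

```bash
python3 st.py
```

```text
7.4667 [ 395.4 -549.3  444.8] [-117.    52.3  169.1] J [-14.6   2.7  43.9 125.7 101.   47.5  -2.2] F [ 0.2 -0.4  0.9] 0.9981022705253775 0.0 z [ 0.2 -0.9 -0.3] y [ 0.8  0.3 -0.5]
```

Emit:
step_arm:
  hand: [1,1,1,1,1,1,1,1,1,1,1,1]
  translation:
    - [0.38,0.01,0.24]
    - [0.41,0.07,0.19]
    - [0.44,0.12,0.12]
    - [0.45,0.17,0.06]
    - [0.47,0.21,-0.01]
    - [0.48,0.26,-0.08]
    - [0.48,0.3,-0.15]
    - [0.47,0.35,-0.22]
    - [0.46,0.39,-0.3]
    - [0.44,0.43,-0.37]
    - [0.42,0.46,-0.44]
    - [0.39,0.5,-0.51]
  turn:
    - [-0.31,-0.35,0.37]
    - [-0.26,-0.34,0.4]
    - [-0.21,-0.31,0.43]
    - [-0.16,-0.29,0.46]
    - [-0.11,-0.26,0.48]
    - [-0.06,-0.24,0.5]
    - [0,-0.21,0.52]
    - [0.05,-0.17,0.53]
    - [0.1,-0.14,0.54]
    - [0.16,-0.11,0.54]
    - [0.21,-0.07,0.54]
    - [0.26,-0.03,0.54]

```text
time: 8.47
eef_pos: [527.5, -466.5, 406.5]
orientation: [-114.4, 66.2, -160.0]
contact_force: [0.5, -0.9, 0.4]
grip_width: 0.995
finger_force: 0.0
```

Emit:
step_arm:
  hand: [1,1,1,1,1,1,1,1,1,1,1,1]
  translation:
    - [0.35,0.53,-0.57]
    - [0.3,0.56,-0.63]
    - [0.25,0.58,-0.69]
    - [0.2,0.61,-0.74]
    - [0.14,0.63,-0.78]
    - [0.07,0.65,-0.81]
    - [0,0.67,-0.84]
    - [-0.07,0.69,-0.86]
    - [-0.14,0.7,-0.87]
    - [-0.21,0.72,-0.87]
    - [-0.29,0.72,-0.87]
    - [-0.36,0.73,-0.86]
  turn:
    - [0.3,0,0.53]
    - [0.35,0.04,0.52]
    - [0.39,0.08,0.5]
    - [0.43,0.12,0.48]
    - [0.47,0.15,0.46]
    - [0.5,0.19,0.44]
    - [0.53,0.23,0.42]
    - [0.55,0.27,0.39]
    - [0.57,0.3,0.36]
    - [0.59,0.34,0.34]
    - [0.6,0.37,0.31]
    - [0.61,0.4,0.28]

```text
time: 9.47
eef_pos: [532.0, -271.1, 171.7]
orientation: [179.4, 55.0, 165.5]
contact_force: [-0.4, -0.2, 0.5]
grip_width: 0.998
finger_force: 0.0
```

Emit:
step_arm:
  hand: [1]
  translation:
    - [0,0,0]
  turn:
    - [0,0,0]

```text
time: 9.55
eef_pos: [530.4, -270.4, 169.8]
orientation: [179.4, 54.8, 165.5]
contact_force: [1.0, 0.1, -0.0]
grip_width: 1.003
finger_force: 0.0
```

```bash
cat > see.py <<'E'
from h import *
np.set_printoptions(precision=1,suppress=True)
cap('wrist');cap('scene');s=status.observe(); T=rot(s['orientation']);o=s['eef_pos']
P=cloud('wrist').reshape(-1,3); L=(P-o)@T
m=(abs(P[:,0]-609)<40)&(abs(P[:,1]+292)<40)&(L[:,2]>20)
for z in range(45,170,10):
    w=P[m&(abs(P[:,2]-z)<5)]
    if len(w)>4: print(z,len(w),w.mean(0),w.min(0),w.max(0))
w=P[m&(P[:,2]>92)&(P[:,2]<128)]; print('stem',w.mean(0),cv2.minAreaRect(w[:,:2].astype(np.float32)))
E
python3 st.py; python3 see.py
```

```text
9.55 [ 530.4 -270.4  169.8] [179.4  54.8 165.5] J [  13.9   18.1   18.9  142.6  209.9   38.5 -108.8] F [ 1.   0.1 -0. ] 1.0025941111076935 0.0 z [ 0.8 -0.2 -0.6] y [0.2 1.  0. ]
45 822 [ 603.4 -291.3   41.5] [ 571.4 -332.    40. ] [ 647.8 -252.    50. ]
55 352 [ 604.1 -290.7   55.4] [ 599.4 -310.1   50. ] [ 611.2 -271.9   60. ]
65 457 [ 604.  -290.6   65.1] [ 598.5 -311.9   60. ] [ 614. -270.   70.]
75 483 [ 604.5 -290.7   75. ] [ 598.3 -313.    70. ] [ 621.8 -271.2   80. ]
85 396 [ 606.3 -291.    84.2] [ 600.2 -309.    80. ] [ 620.2 -275.    89.9]
95 214 [ 606.9 -291.4   95. ] [ 603.5 -299.8   90. ] [ 610.7 -283.2   99.9]
105 212 [ 606.7 -291.5  105.1] [ 603.8 -299.8  100. ] [ 610.2 -283.1  110. ]
115 232 [ 606.8 -291.2  115.2] [ 603.4 -299.7  110. ] [ 610.6 -282.8  119.9]
125 232 [ 606.9 -291.   125.2] [ 604.  -299.5  120.3] [ 611.2 -282.6  129.9]
135 252 [ 607.  -291.4  135.1] [ 603.3 -300.8  130.2] [ 609.9 -282.7  139.9]
145 229 [ 609.6 -292.   144.2] [ 604.8 -306.1  140. ] [ 617.5 -278.4  149.9]
155 122 [ 610.1 -292.3  154.7] [ 605.2 -308.4  150. ] [ 615.9 -276.2  160. ]
165 156 [ 610.2 -292.1  165.6] [ 605.5 -307.8  160. ] [ 615.1 -276.9  169.9]
stem [ 606.8 -291.3  110.6] ((606.7728881835938, -291.03497314453125), (17.47560691833496, 3.9357736110687256), 72.76939392089844)
```

Emit:
step_arm:
  hand: [1,1,1,1,1,1,1,1,1,1,1,1]
  translation:
    - [0.33,-0.09,-0.2]
    - [0.33,-0.09,-0.2]
    - [0.33,-0.09,-0.2]
    - [0.33,-0.09,-0.2]
    - [0.33,-0.09,-0.2]
    - [0.33,-0.09,-0.2]
    - [0.33,-0.09,-0.2]
    - [0.33,-0.09,-0.2]
    - [0.33,-0.09,-0.2]
    - [0.33,-0.09,-0.2]
    - [0,0,0]
    - [0,0,0]
  turn:
    - [0,0,0]
    - [0,0,0]
    - [0,0,0]
    - [0,0,0]
    - [0,0,0]
    - [0,0,0]
    - [0,0,0]
    - [0,0,0]
    - [0,0,0]
    - [0,0,0]
    - [0,0,0]
    - [0,0,0]

```text
time: 10.65
eef_pos: [615.7, -295.5, 122.9]
orientation: [-179.9, 55.2, 165.9]
contact_force: [-0.2, 0.5, 0.2]
grip_width: 1.0
finger_force: 0.0
```

```bash
python3 st.py; python3 - <<'E'
from h import *
c=cap('wrist'); cv2.imwrite('pics/w2.png',cv2.resize(c['color'],(800,600)))
E
```

```text
10.65 [ 615.7 -295.5  122.9] [-179.9   55.2  165.9] J [  12.2   30.4   18.1  133.2  205.3   41.5 -109.1] F [-0.2  0.5  0.2] 1.0004306156430562 0.0 z [ 0.8 -0.2 -0.6] y [ 0.2  1.  -0. ]
```

View pics/w2.png

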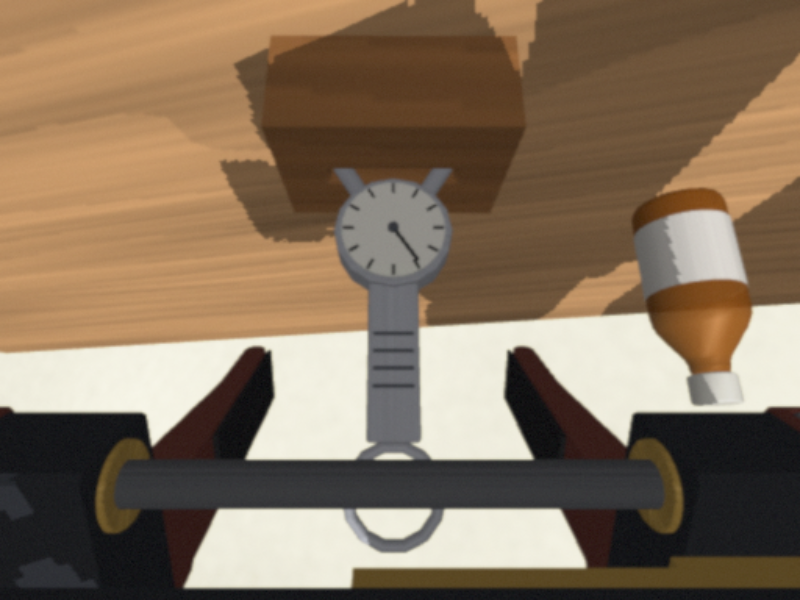

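The gauge is centred between the fingers (stem px 394, finger midpoint 388). I'll trim the height slightly and close.

Emit:
step_arm:
  hand: [1,1,0,0,0,0,0,0,0,0,0,0]
  translation:
    - [-0.06,0.04,-0.1]
    - [-0.06,0.02,-0.1]
    - [0,0,0]
    - [0,0,0]
    - [0,0,0]
    - [0,0,0]
    - [0,0,0]
    - [0,0,0]
    - [0,0,0]
    - [0,0,0]
    - [0,0,0]
    - [0,0,0]
  turn:
    - [0,0,0]
    - [0,0,0]
    - [0,0,0]
    - [0,0,0]
    - [0,0,0]
    - [0,0,0]
    - [0,0,0]
    - [0,0,0]
    - [0,0,0]
    - [0,0,0]
    - [0,0,0]
    - [0,0,0]

```text
time: 11.7
eef_pos: [612.5, -294.0, 118.5]
orientation: [-179.9, 55.3, 165.9]
contact_force: [0.2, 0.8, -0.7]
grip_width: 0.28
finger_force: 0.0
```

```bash
python3 st.py
```

```text
11.7 [ 612.5 -294.   118.5] [-179.9   55.3  165.9] J [  12.2   30.9   18.1  133.8  204.8   42.5 -108.7] F [ 0.2  0.8 -0.7] 0.2795648810397844 0.0 z [ 0.8 -0.2 -0.6] y [ 0.2  1.  -0. ]
```

Emit:
step_arm:
  hand: [0,0,0,0,0,0,0,0,0,0,0,0]
  translation:
    - [0,0,0]
    - [0,0,0]
    - [0,0,0]
    - [0,0,0]
    - [0,0,0.1]
    - [0,0,0.3]
    - [0,0,0.4]
    - [0,0,0.4]
    - [0,0,0.4]
    - [0,0,0.4]
    - [0,0,0.4]
    - [0,0,0.4]
  turn:
    - [0,0,0]
    - [0,0,0]
    - [0,0,0]
    - [0,0,0]
    - [0,0,0]
    - [0,0,0]
    - [0,0,0]
    - [0,0,0]
    - [0,0,0]
    - [0,0,0]
    - [0,0,0]
    - [0,0,0]

```text
time: 12.7
eef_pos: [612.1, -294.3, 189.4]
orientation: [-179.9, 55.3, 165.9]
contact_force: [0.2, 0.8, -1.4]
grip_width: 0.206
finger_force: 30.0
```

```bash
python3 st.py
```

```text
12.7 [ 612.1 -294.3  189.4] [-179.9   55.3  165.9] J [  12.5   20.7   17.2  132.2  210.6   31.2 -113.4] F [ 0.2  0.8 -1.4] 0.20551080319121556 29.987579584121704 z [ 0.8 -0.2 -0.6] y [ 0.2  1.  -0. ]
```

```bash
python3 - <<'E'
from plan import *
q=np.array([12.5,20.7,17.2,132.2,210.6,31.2,-113.4])
A=(np.array([612,-294,189.]),-14.1);
for B in((np.array([555,-130,205.]),0.),(np.array([567,81,205.]),14.)):
    for t in np.linspace(.2,1,5):
        x=A[0]+(B[0]-A[0])*t; y=A[1]+(B[1]-A[1])*t
        q,e=ik(x,pose(y,34.7),q,m=1,w=.01); print(x,y,q,round(e,2))
    A=B
E
python3 - <<'E'
from h import *
np.set_printoptions(precision=1,suppress=True)
cap('wrist'); s=status.observe(); T=rot(s['orientation']);o=s['eef_pos']
P=cloud('wrist').reshape(-1,3)-o
m=np.isfinite(P).all(1)&(abs(P[:,0])<45)&(abs(P[:,1])<40)&(P[:,2]>-140)&(P[:,2]<75)
g=P[m]
Rg=R.from_euler('z',14.3,degrees=True).as_matrix(); g=g@Rg.T  # gauge axes
for z in range(-115,70,8):
    w=g[(abs(g[:,2]-z)<4)&(g[:,0]>-14)&(abs(g[:,1])<25)]
    if len(w)>4: print(z,len(w),w.mean(0),w.min(0),w.max(0))
E
```

```text
[ 600.6 -261.2  192.2] -11.28 [  11.3   18.6   16.5  135.   211.    32.1 -112.3] 0.0
[ 589.2 -228.4  195.4] -8.459999999999999 [  10.    16.5   15.7  137.5  211.2   32.5 -111.1] 0.0
[ 577.8 -195.6  198.6] -5.639999999999999 [   8.6   14.4   14.8  139.9  211.2   32.6 -110.1] 0.0
[ 566.4 -162.8  201.8] -2.8199999999999985 [   6.9   12.2   13.8  142.2  210.9   32.6 -109. ] 0.0
[ 555. -130.  205.] 0.0 [   5.1   10.1   12.6  144.3  210.2   32.3 -107.9] 0.0
[557.4 -87.8 205. ] 2.8000000000000003 [  12.4    9.6   -1.6  144.5  202.3   30.4 -101.4] 0.03
[559.8 -45.6 205. ] 5.6000000000000005 [ 17.4   9.7 -13.2 144.5 194.4  29.3 -95.1] 0.03
[562.2  -3.4 205. ] 8.400000000000002 [ 15.8   9.8 -17.7 144.5 188.   29.  -90.7] 0.01
[564.6  38.8 205. ] 11.200000000000001 [ 11.2  10.1 -19.  144.2 182.5  28.9 -87.4] 0.0
[567.  81. 205.] 14.0 [  6.6  10.6 -20.  143.5 177.3  28.8 -84.2] 0.0
-107 158 [  -4.7    1.1 -104.6] [  -6.8  -11.3 -108.7] [  -0.6   14.6 -103. ]
-99 496 [ -4.3   0.7 -99.1] [  -7.1  -21.5 -103. ] [ -0.   23.4 -95. ]
-91 259 [ -4.6   1.3 -91.3] [ -6.6 -22.6 -94.9] [ -1.   24.7 -87. ]

[... 398 characters left out ...]
.3 -39. ]
-35 732 [ -7.7   0.9 -35.5] [-12.2 -15.1 -39. ] [  3.9  16.8 -31. ]
-27 431 [ -6.9   0.6 -27. ] [ -9.1  -8.  -31. ] [ -5.    9.5 -23. ]
-19 538 [ -5.7   0.8 -18.6] [ -8.8 -16.7 -23. ] [  4.4  18.6 -15. ]
-11 847 [ -7.    0.8 -10.9] [-14.  -17.1 -15. ] [ 1.6 18.5 -7. ]
-3 563 [-7.6  0.7 -3.2] [-14.  -16.5  -7. ] [-4.9 18.6  1. ]
5 571 [-7.3  0.8  5.1] [-14.   -8.1   1.1] [-5.1  9.7  9. ]
13 577 [-7.1  0.7 13.2] [-12.1  -8.3   9. ] [-5.   9.7 17. ]
21 293 [-6.5  0.8 19.3] [-8.4 -8.2 17.4] [-2.2  9.3 21.3]
37 16 [-3.2  2.4 40. ] [ -4.8 -12.   39. ] [-2.1 13.6 40.9]
45 298 [-3.4  1.  46.2] [ -5.6 -12.3  41.2] [-0.5 14.  49. ]
53 318 [-3.4  0.8 50.8] [ -6.  -10.2  49. ] [-0.3 11.9 53.4]
```

Emit:
step_arm:
  hand: [0,0,0,0,0,0,0,0,0,0,0,0]
  translation:
    - [-0.19,0.55,0.05]
    - [-0.19,0.55,0.05]
    - [-0.19,0.55,0.05]
    - [-0.19,0.55,0.05]
    - [-0.19,0.55,0.05]
    - [-0.19,0.55,0.05]
    - [-0.19,0.55,0.05]
    - [-0.19,0.55,0.05]
    - [-0.19,0.55,0.05]
    - [-0.19,0.55,0.05]
    - [-0.19,0.55,0.05]
    - [-0.19,0.55,0.05]
  turn:
    - [0,0,0.23]
    - [0,0,0.23]
    - [0,0,0.23]
    - [0,0,0.23]
    - [0,0,0.23]
    - [0,0,0.23]
    - [0,0,0.23]
    - [0,0,0.23]
    - [0,0,0.23]
    - [0,0,0.23]
    - [0,0,0.23]
    - [0,0,0.23]

```text
time: 13.75
eef_pos: [555.1, -127.6, 203.7]
orientation: [-179.9, 55.3, 179.8]
contact_force: [1.2, 0.1, -0.8]
grip_width: 0.201
finger_force: 30.0
```

```bash
python3 st.py
```

```text
13.75 [ 555.1 -127.6  203.7] [-179.9   55.3  179.8] J [   5.    10.2   12.2  144.4  208.8   32.3 -107. ] F [ 1.2  0.1 -0.8] 0.2011903471565978 29.98759299516678 z [ 0.8 -0.  -0.6] y [ 0.  1. -0.]
```

Emit:
step_arm:
  hand: [0,0,0,0,0,0,0,0,0,0,0,0]
  translation:
    - [0.04,0.7,0]
    - [0.04,0.7,0]
    - [0.04,0.7,0]
    - [0.04,0.7,0]
    - [0.04,0.7,0]
    - [0.04,0.7,0]
    - [0.04,0.7,0]
    - [0.04,0.7,0]
    - [0.04,0.7,0]
    - [0.04,0.7,0]
    - [0.04,0.7,0]
    - [0.04,0.65,0]
  turn:
    - [0,0,0.23]
    - [0,0,0.23]
    - [0,0,0.23]
    - [0,0,0.23]
    - [0,0,0.23]
    - [0,0,0.23]
    - [0,0,0.23]
    - [0,0,0.23]
    - [0,0,0.23]
    - [0,0,0.23]
    - [0,0,0.23]
    - [0,0,0.23]

```text
time: 14.75
eef_pos: [567.0, 81.3, 203.6]
orientation: [-179.9, 55.3, -166.4]
contact_force: [-0.1, -0.8, -1.3]
grip_width: 0.202
finger_force: 30.0
```

Emit:
step_arm:
  hand: [0,0]
  translation:
    - [0,0,0]
    - [0,0,0]
  turn:
    - [0,0,0]
    - [0,0,0]

```text
time: 14.92
eef_pos: [567.1, 80.7, 203.5]
orientation: [-180.0, 55.3, -166.4]
contact_force: [0.2, -0.1, -1.7]
grip_width: 0.2
finger_force: 30.0
```

```bash
python3 st.py; python3 - <<'E'
from h import *
np.set_printoptions(precision=1,suppress=True)
w=cap('wrist');c=cap('side');sc=cap('scene')
q=lambda i:cv2.resize(i['color'],(400,300))
cv2.imwrite('pics/m3.png',np.hstack([cv2.resize(w['color'],(400,300)),cv2.resize(c['color'][90:240,230:430],(400,300))]))
P=cloud('wrist').reshape(-1,3)
m=(P[:,0]>635)&(P[:,0]<692)&(P[:,1]>40)&(P[:,1]<120)&(P[:,2]>150)&(P[:,2]<345)
k=P[m]; print(len(k))
for x in range(640,692,5):
    for z in range(190,260,4):
        w=k[(abs(k[:,0]-x)<2.5)&(abs(k[:,2]-z)<2)]
        if len(w)>2: print(x,z,len(w),w.mean(0))
E
```

```text
14.9167 [567.1  80.7 203.5] [-180.    55.3 -166.4] J [ -6.5   9.9  -6.2 144.4 180.4  29.5 -88.9] F [ 0.2 -0.1 -1.7] 0.20026525169774276 29.987575113773346 z [ 0.8  0.2 -0.6] y [-0.2  1.  -0. ]
0
```

View pics/m3.png

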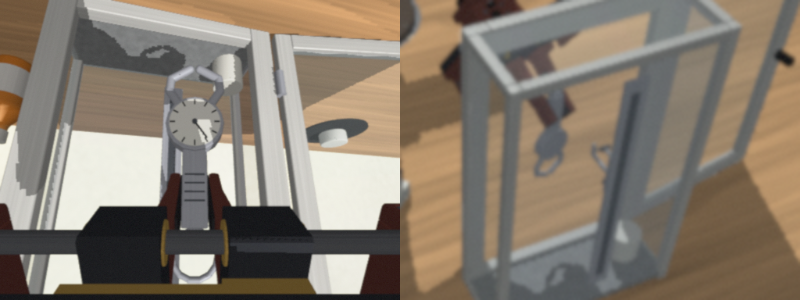

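The wrist view shows the gauge centred in front of the opening. The posts sit at px ~70 and ~270, the tub is behind at (228,68), and the side crop shows the hook tip at (600,155). I'll enter with the ring about 6 mm above the bar axis and stop short of the tip.

Emit:
step_arm:
  hand: [0,0,0,0,0,0,0,0,0,0,0,0]
  translation:
    - [0.2,0,-0.1]
    - [0.2,0,-0.1]
    - [0.2,0,-0.1]
    - [0.2,0,-0.1]
    - [0.2,0,-0.1]
    - [0.2,0,-0.1]
    - [0.2,0,-0.1]
    - [0.2,0,-0.1]
    - [0.2,0,-0.1]
    - [0.2,0,-0.14]
    - [0.2,0,-0.14]
    - [0,0,0]
  turn:
    - [0,0,0]
    - [0,0,0]
    - [0,0,0]
    - [0,0,0]
    - [0,0,0]
    - [0,0,0]
    - [0,0,0]
    - [0,0,0]
    - [0,0,0]
    - [0,0,0]
    - [0,0,0]
    - [0,0,0]

```text
time: 16.07
eef_pos: [623.3, 79.8, 173.4]
orientation: [-180.0, 55.3, -166.5]
contact_force: [0.4, -0.3, -1.8]
grip_width: 0.201
finger_force: 30.0
```

```bash
python3 st.py; cat > hk.py <<'E'
from h import *
np.set_printoptions(precision=1,suppress=True,linewidth=150)
s=status.observe();o=s['eef_pos']; c=cap('scene'); d=cap('side')
P=cloud('scene').reshape(-1,3)
m=(P[:,0]>o[0]-15)&(P[:,0]<692)&(abs(P[:,1]-80)<25)&(P[:,2]>185)&(P[:,2]<245)
k=P[m]; k=k[np.argsort(k[:,0])]; print(len(k)); print(k[:70])
a=cv2.resize(c['color'][110:165,205:260],(400,400),interpolation=cv2.INTER_CUBIC);b=cv2.resize(d['color'][140:195,295:350],(400,400),interpolation=cv2.INTER_CUBIC)
import sys; cv2.imwrite('pics/%s.png'%sys.argv[1],np.hstack([a,b]))
E
python3 hk.py hk1
```

```text
16.0667 [623.3  79.8 173.4] [-180.    55.3 -166.5] J [ -5.4  18.6  -5.5 138.8 182.6  32.5 -89. ] F [ 0.4 -0.3 -1.8] 0.20085777768934404 29.987645745277405 z [ 0.8  0.2 -0.6] y [-0.2  1.  -0. ]
218
[[614.4  93.4 215.6]
 [614.9  89.6 223.4]
 [615.2  89.6 226.2]
 [615.3  94.1 217.8]
 [615.5  95.1 211.1]
 [615.8  94.4 220.3]
 [616.   86.9 227. ]
 [616.1  92.5 209.1]
 [616.1  91.8 215.5]
 [616.6  89.8 207.1]
 [617.4  84.9 227.3]
 [617.4  93.7 210.7]
 [617.6  93.2 217. ]
 [617.6  81.6 228.9]
 [617.7  89.2 222. ]
 [617.9  88.8 228. ]
 [618.5  79.  229.7]
 [618.7  86.2 228.9]
 [618.9  72.7 229.7]
 [619.1  83.  230.3]
 [619.8  80.3 231.2]
 [620.   77.5 226.6]
 [620.2  77.4 229.6]
 [620.4  66.  208.5]
 [620.6  65.1 220.9]
 [620.8  71.6 226.3]
 [620.9  70.4 202.7]
 [621.1  66.5 210.8]
 [621.2  71.7 229. ]
 [621.4  67.3 204.1]
 [621.4  63.6 209.2]
 [621.5  66.4 216.7]
 [621.6  75.4 229.8]
 [621.6  66.  222.9]
 [621.6  69.  227.2]
 [621.6  69.3 224.1]
 [621.9  63.9 211.8]
 [622.   63.7 214.9]
 [622.7  64.2 217.2]
 [622.7  64.  220.3]
 [622.9  73.  197. ]
 [624.3  65.5 221.6]
 [624.4  68.8 222.7]
 [625.6  72.6 192.5]
 [626.   72.7 195.3]
 [644.6  79.4 217.7]
 [645.5  81.1 207.2]
 [645.5  80.2 219.8]
 [645.9  77.8 211.7]
 [646.1  81.6 209.7]
 [646.3  81.6 212.6]
 [646.6  81.2 221.7]
 [647.6  78.9 219.3]
 [647.6  79.3 213. ]
 [648.5  80.8 205.7]
 [648.5  79.7 221.4]
 [649.2  80.8 214.4]
 [650.5  79.2 208.4]
 [651.7  80.2 210.2]
 [652.9  81.1 215.2]
 [652.9  80.9 218.3]
 [654.1  79.2 209.4]
 [654.4  82.3 219.8]
 [655.4  79.6 223.6]
 [655.4  80.9 204.7]
 [656.3  80.7 219.6]
 [656.7  81.8 209.6]
 [657.8  79.6 207.1]
 [658.   82.1 224. ]
 [658.6  80.2 209.4]]
```

View pics/hk1.png

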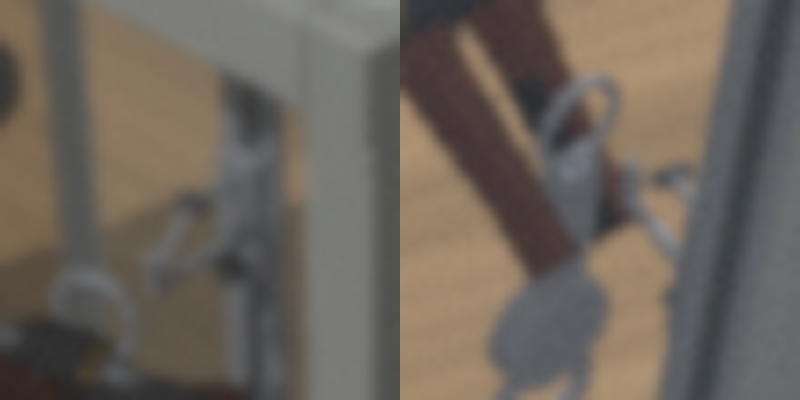

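The crop shows the ring in front of the hook at nearly the same height, scene px ~(95,300) against the tip at (155,270). Measured in one camera, the ring centre is 6.5 mm above the bar axis, 1 mm off in y, and 35 mm short.

Emit:
step_arm:
  hand: [0,0,0,0,0,0,0,0,0,0,0,0]
  translation:
    - [0.12,0.02,0]
    - [0.12,0.02,0]
    - [0.12,0.005,0]
    - [0.12,0,0]
    - [0.12,0,0]
    - [0.12,0,0]
    - [0.12,0,0]
    - [0.12,0,0]
    - [0.12,0,0]
    - [0.12,0,0]
    - [0.12,0,0]
    - [0.06,0,0]
  turn:
    - [0,0,0]
    - [0,0,0]
    - [0,0,0]
    - [0,0,0]
    - [0,0,0]
    - [0,0,0]
    - [0,0,0]
    - [0,0,0]
    - [0,0,0]
    - [0,0,0]
    - [0,0,0]
    - [0,0,0]

```text
time: 17.17
eef_pos: [657.5, 80.8, 174.0]
orientation: [-179.9, 55.3, -166.5]
contact_force: [-0.8, 0.0, -1.7]
grip_width: 0.2
finger_force: 30.0
```

```bash
python3 st.py;  python3 hk.py hk2
```

```text
17.1667 [657.5  80.8 174. ] [-179.9   55.3 -166.5] J [ -4.7  20.7  -5.4 134.5 183.8  30.3 -89.6] F [-0.8  0.  -1.7] 0.1995746785519664 29.987617135047913 z [ 0.8  0.2 -0.6] y [-0.2  1.  -0. ]
202
[[645.6  80.3 219.7]
 [646.9  81.5 221.4]
 [646.9  78.4 216.9]
 [647.2  82.3 214.8]
 [647.7  93.2 215. ]
 [647.7  78.8 222.3]
 [648.2  79.5 218.7]
 [648.7  94.  217.1]
 [648.7  93.8 220.2]
 [649.6  90.9 224.2]
 [649.8  91.6 217.7]
 [649.9  95.9 209.4]
 [650.2  95.1 221.8]
 [650.5  92.6 213.8]
 [650.9  93.3 210.2]
 [650.9  88.5 227.6]
 [651.   85.  229.4]
 [651.2  92.9 219.3]
 [651.8  93.  224.9]
 [651.8  79.9 216.4]
 [652.   89.9 223.3]
 [652.   82.6 230. ]
 [653.   81.  218.2]
 [653.4  81.2 220.9]
 [653.5  77.3 228.8]
 [653.5  84.  231.4]
 [653.7  70.8 229. ]
 [653.7  74.3 227.2]
 [653.8  80.9 229.8]
 [654.3  78.  231. ]
 [654.3  74.7 229.6]
 [654.4  69.4 205.1]
 [654.9  69.8 207.6]
 [655.   80.2 208.3]
 [655.1  80.  211.5]
 [655.1  69.1 223. ]
 [655.6  69.2 228.7]
 [655.7  79.9 223.3]
 [655.8  66.3 224.1]
 [655.8  67.2 208.5]
 [655.9  67.  214.6]
 [656.   67.5 205.2]
 [656.   66.7 220.8]
 [656.3  77.9 208.8]
 [656.3  67.6 211.1]
 [656.4  80.8 219.5]
 [656.4  73.4 229.2]
 [656.4  67.3 217.3]
 [657.   78.5 211.2]
 [657.7  65.2 217.6]
 [657.7  71.7 223.3]
 [658.2  65.9 213.9]
 [658.2  66.  210.8]
 [658.2  66.2 207.6]
 [658.5  69.  224.3]
 [659.3  66.7 218.9]
 [660.9  79.  208.7]
 [661.1  81.7 225.5]
 [661.7  78.4 232.7]
 [662.1  79.  229.2]
 [662.2  80.2 210.4]
 [662.2  82.6 227.4]
 [663.7  78.4 207.5]
 [664.6  84.6 234.1]
 [664.6  78.  231.3]
 [665.   81.6 232.3]
 [665.   78.2 233.9]
 [665.2  79.9 208.9]
 [665.4  85.6 230.2]
 [665.7  75.4 235. ]]
```

View pics/hk2.png

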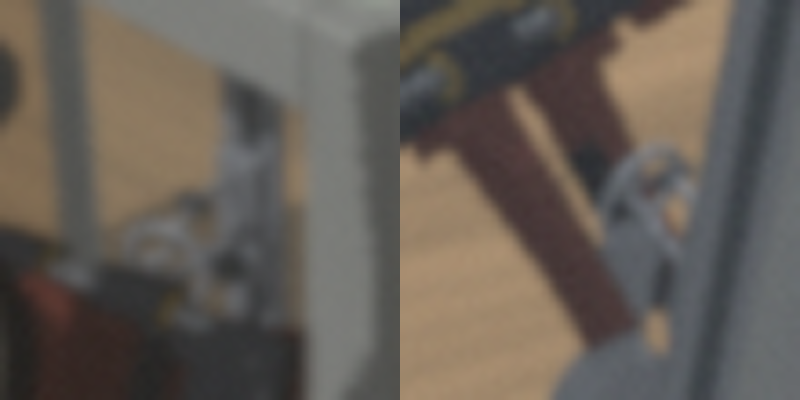

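The ring now surrounds the hook, with its top wire just behind the tip (left crop 150,245; right crop 640,170). I'll nudge it 1.7 mm deeper, then lower it slowly.

Emit:
step_arm:
  hand: [0,0,0,0,0,0,0,0]
  translation:
    - [0.04,0,0]
    - [0.03,0,0]
    - [0,0,-0.05]
    - [0,0,-0.05]
    - [0,0,-0.05]
    - [0,0,-0.05]
    - [0,0,-0.05]
    - [0,0,-0.05]
  turn:
    - [0,0,0]
    - [0,0,0]
    - [0,0,0]
    - [0,0,0]
    - [0,0,0]
    - [0,0,0]
    - [0,0,0]
    - [0,0,0]

```text
time: 17.93
eef_pos: [659.6, 81.0, 167.6]
orientation: [-179.9, 55.4, -166.5]
contact_force: [-0.9, -0.2, 5.0]
grip_width: 0.198
finger_force: 30.0
```

Emit:
step_arm:
  hand: [0,0,0]
  translation:
    - [0,0,-0.05]
    - [0,0,-0.05]
    - [0,0,0]
  turn:
    - [0,0,0]
    - [0,0,0]
    - [0,0,0]

```text
time: 18.18
eef_pos: [659.5, 80.8, 164.9]
orientation: [-179.9, 55.4, -166.5]
contact_force: [-3.9, -1.1, 4.0]
grip_width: 0.202
finger_force: 30.0
```

Keeper contact felt, about 6 N. Continuing down.

Emit:
step_arm:
  hand: [0,0,0,0]
  translation:
    - [0,0,-0.05]
    - [0,0,-0.05]
    - [0,0,-0.05]
    - [0,0,0]
  turn:
    - [0,0,0]
    - [0,0,0]
    - [0,0,0]
    - [0,0,0]

```text
time: 18.52
eef_pos: [659.3, 80.7, 161.0]
orientation: [-179.9, 55.4, -166.5]
contact_force: [-3.1, -1.5, 5.4]
grip_width: 0.205
finger_force: 30.0
```

Emit:
step_arm:
  hand: [0,0]
  translation:
    - [0,0,-0.05]
    - [0,0,0]
  turn:
    - [0,0,0]
    - [0,0,0]

```text
time: 18.68
eef_pos: [659.0, 80.7, 159.5]
orientation: [-179.9, 55.3, -166.5]
contact_force: [-3.0, -1.2, 4.5]
grip_width: 0.203
finger_force: 30.0
```

Emit:
step_arm:
  hand: [0,0]
  translation:
    - [0,0,-0.05]
    - [0,0,0]
  turn:
    - [0,0,0]
    - [0,0,0]

```text
time: 18.85
eef_pos: [658.2, 80.7, 157.1]
orientation: [-180.0, 55.2, -166.5]
contact_force: [-4.7, -1.1, -0.5]
grip_width: 0.204
finger_force: 30.0
```

Emit:
step_arm:
  hand: [0,0]
  translation:
    - [0,0,-0.04]
    - [0,0,0]
  turn:
    - [0,0,0]
    - [0,0,0]

```text
time: 19.02
eef_pos: [658.5, 80.9, 156.1]
orientation: [-180.0, 55.2, -166.5]
contact_force: [-1.0, 0.8, -0.9]
grip_width: 0.202
finger_force: 30.0
```

The keeper has snapped past: the force is back to just the gauge's weight. Now I'll feel for the bar in small steps.

Emit:
step_arm:
  hand: [0,0]
  translation:
    - [0,0,-0.03]
    - [0,0,0]
  turn:
    - [0,0,0]
    - [0,0,0]

```text
time: 19.18
eef_pos: [658.9, 81.0, 155.9]
orientation: [-180.0, 55.3, -166.5]
contact_force: [-1.7, 0.6, 2.1]
grip_width: 0.2
finger_force: 30.0
```

Emit:
step_arm:
  hand: [0,0]
  translation:
    - [0,0,-0.03]
    - [0,0,0]
  turn:
    - [0,0,0]
    - [0,0,0]

```text
time: 19.35
eef_pos: [659.1, 81.1, 155.7]
orientation: [-179.9, 55.3, -166.5]
contact_force: [-2.6, -0.2, 3.5]
grip_width: 0.199
finger_force: 30.0
```

Emit:
step_arm:
  hand: [0,0,0]
  translation:
    - [0,0,-0.01]
    - [0,0,0]
    - [0,0,0]
  turn:
    - [0,0,0]
    - [0,0,0]
    - [0,0,0]

```text
time: 19.6
eef_pos: [659.1, 81.0, 155.5]
orientation: [-179.9, 55.3, -166.5]
contact_force: [-3.2, 0.1, 5.1]
grip_width: 0.197
finger_force: 30.0
```

```bash
python3 st.py;  python3 hk.py hk3 | awk 'NR<40'
```

```text
19.6 [659.1  81.  155.5] [-179.9   55.3 -166.5] J [ -4.9  23.4  -5.2 134.8 183.5  33.3 -89. ] F [-3.2  0.1  5.1] 0.19738606680506232 29.989955127239227 z [ 0.8  0.2 -0.6] y [-0.2  1.  -0. ]
205
[[644.4  79.5 214.8]
 [645.1  79.5 223.4]
 [645.5  80.4 216.7]
 [645.7  80.4 219.6]
 [646.5  78.4 211.1]
 [646.6  82.4 205.9]
 [646.8  82.3 208.9]
 [647.1  79.3 207.2]
 [647.1  78.4 219.8]
 [647.2  78.9 213.4]
 [648.3  79.5 221.6]
 [648.7  80.4 214.9]
 [649.5  92.6 202. ]
 [650.4  89.4 209.3]
 [650.5  90.7 193. ]
 [650.5  94.5 191. ]
 [650.6  94.  197.5]
 [650.8  79.5 208. ]
 [651.   94.8 193.7]
 [651.1  94.  203.5]
 [652.3  92.5 194.2]
 [652.7  81.1 212.3]
 [652.8  81.  215.3]
 [652.9  80.8 218.4]
 [653.   81.6 208.8]
 [653.   92.5 203.2]
 [653.3  78.6 207.1]
 [653.8  72.  210.2]
 [655.1  83.  219.1]
 [655.3  76.9 209.9]
 [655.4  80.6 207.9]
 [655.5  80.5 211. ]
 [655.9  70.8 206.6]
 [656.4  65.4 190.4]
 [656.5  68.9 188.5]
 [656.5  74.6 210.4]
 [656.7  78.2 211.5]
 [657.   68.6 204. ]
```

View pics/hk3.png

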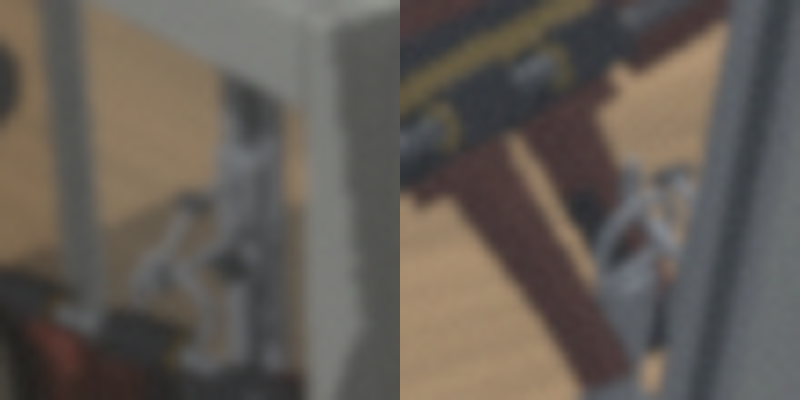

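The ring's top wire sits on the bar at about 211 mm, below the closed keeper line, and the force has built up against the stop. It is home, so I'll relax the press and open.

Emit:
step_arm:
  hand: [0,0,0.3,0.4,0.5,0.6,0.7,0.8,0.8,0.8,0.8,0.8]
  translation:
    - [0,0,0.03]
    - [0,0,0]
    - [0,0,0]
    - [0,0,0]
    - [0,0,0]
    - [0,0,0]
    - [0,0,0]
    - [0,0,0]
    - [0,0,0]
    - [0,0,0]
    - [0,0,0]
    - [0,0,0]
  turn:
    - [0,0,0]
    - [0,0,0]
    - [0,0,0]
    - [0,0,0]
    - [0,0,0]
    - [0,0,0]
    - [0,0,0]
    - [0,0,0]
    - [0,0,0]
    - [0,0,0]
    - [0,0,0]
    - [0,0,0]

```text
time: 20.7
eef_pos: [658.8, 80.9, 155.7]
orientation: [-179.9, 55.3, -166.5]
contact_force: [0.2, 0.5, 0.1]
grip_width: 0.798
finger_force: 0.0
```

```bash
python3 st.py; cat > ga.py <<'E'
from h import *
np.set_printoptions(precision=1,suppress=True,linewidth=150)
cap('wrist');P=cloud('wrist').reshape(-1,3)
s=status.observe();o=s['eef_pos'];L=(P-o)@rot(s['orientation'])
m=(P[:,0]>640)&(P[:,0]<690)&(abs(P[:,1]-81)<28)&(L[:,2]>-40)
for z in range(40,220,10):
    w=P[m&(abs(P[:,2]-z)<5)]
    if len(w)>4: print(z,len(w),w.mean(0),w.min(0)[:2],w.max(0)[:2])
E
python3 ga.py
```

```text
20.7 [658.8  80.9 155.7] [-179.9   55.3 -166.5] J [ -4.9  23.3  -5.2 134.8 183.5  33.2 -89. ] F [0.2 0.5 0.1] 0.7975506015638478 0.0 z [ 0.8  0.2 -0.6] y [-0.2  1.  -0. ]
50 132 [654.9  80.9  53.4] [651.6  69.4] [658.9  92.3]
60 589 [655.3  80.8  59.7] [648.7  59. ] [665.1 103.3]
70 307 [654.8  81.   70. ] [648.2  58.2] [662.1 104. ]
80 418 [654.5  80.4  80.5] [648.6  58.5] [663.7 104.2]
90 749 [650.3  79.5  90.5] [645.5  61.3] [661.7  98.5]
100 1083 [649.9  79.3 100.2] [644.3  58.6] [657.  100.9]
110 1186 [650.1  79.4 110. ] [644.7  58.9] [667.7 101.5]
120 1074 [651.2  79.6 119.7] [645.5  61.9] [666.3  99.5]
130 562 [652.8  79.8 129.8] [649.5  71.4] [656.   88.8]
140 579 [652.8  79.8 140.1] [649.5  71.1] [656.3  88.6]
150 598 [652.9  79.6 150. ] [649.7  71.2] [656.3  88.9]
160 662 [652.7  79.9 160. ] [649.8  71.2] [656.5  89. ]
170 707 [652.9  79.6 170.2] [649.7  70.9] [656.6  88.8]
180 298 [653.2  79.7 177.3] [649.1  71.1] [659.6  88.4]
190 6 [655.2  79.9 194.9] [651.6  64.7] [659.   95.3]
200 784 [666.5  80.5 201.3] [647.5  64.3] [690.  97.]
210 640 [661.4  79.9 207.8] [647.1  67.6] [690.   92.7]
```

The gauge hangs upright and free. I'll retreat along the entry path.

Emit:
step_arm:
  hand: [0.8,0.8,0.8,0.8,0.8,0.8,0.8,0.8,0.8,0.8,0.8,0.8]
  translation:
    - [-0.06,0,0]
    - [-0.12,0,0]
    - [-0.15,0,0]
    - [-0.15,0,0]
    - [-0.15,0,0]
    - [-0.15,0,0]
    - [-0.15,0,0]
    - [-0.15,0,0]
    - [-0.15,0,0]
    - [-0.15,0,0.05]
    - [-0.15,0,0.1]
    - [-0.15,0,0.1]
  turn:
    - [0,0,0]
    - [0,0,0]
    - [0,0,0]
    - [0,0,0]
    - [0,0,0]
    - [0,0,0]
    - [0,0,0]
    - [0,0,0]
    - [0,0,0]
    - [0,0,0]
    - [0,0,0]
    - [0,0,0]

```text
time: 21.75
eef_pos: [616.4, 80.9, 162.1]
orientation: [-180.0, 55.3, -166.5]
contact_force: [-0.4, -0.2, 0.1]
grip_width: 0.804
finger_force: 0.0
```

Emit:
step_arm:
  hand: [0.8,0.8,0.8,0.8,0.8,0.8,0.8,0.8,0.8,0.8]
  translation:
    - [-0.2,0,0.18]
    - [-0.2,0,0.18]
    - [-0.2,0,0.18]
    - [-0.2,0,0.18]
    - [-0.2,0,0.18]
    - [-0.2,0,0.18]
    - [-0.2,0,0.18]
    - [-0.2,0,0.18]
    - [-0.2,0,0.18]
    - [0,0,0]
  turn:
    - [0,0,0]
    - [0,0,0]
    - [0,0,0]
    - [0,0,0]
    - [0,0,0]
    - [0,0,0]
    - [0,0,0]
    - [0,0,0]
    - [0,0,0]
    - [0,0,0]

```text
time: 22.58
eef_pos: [571.0, 80.9, 203.4]
orientation: [-179.9, 55.3, -166.5]
contact_force: [-0.0, -0.0, 0.6]
grip_width: 0.802
finger_force: 0.0
```

```bash
python3 st.py; python3 ga.py
```

```text
22.5833 [571.   80.9 203.4] [-179.9   55.3 -166.5] J [ -6.1  10.3  -6.6 143.9 180.1  29.5 -88.5] F [-0.  -0.   0.6] 0.801522840361095 0.0 z [ 0.8  0.2 -0.6] y [-0.2  1.  -0. ]
50 60 [655.   80.3  53.2] [652.3  69.9] [657.8  91.6]
60 269 [655.3  80.7  59.6] [649.1  59.1] [662.  103.2]
70 139 [654.9  80.9  70.2] [648.3  57.8] [662.6 104.2]
80 177 [654.4  81.2  80.4] [648.3  58.9] [662.4 103.4]
90 318 [650.2  79.7  90.4] [645.7  61.1] [659.9  97.8]
100 459 [649.9  79.6 100.2] [644.6  58.7] [656.4 103.2]
110 501 [650.1  79.9 110. ] [644.5  58.8] [664.3 102.7]
120 462 [651.5  80.3 119.9] [644.2  61.8] [666.5 100. ]
130 229 [652.7  79.8 129.9] [650.2  71.3] [656.5  88.6]
140 228 [652.7  80.1 140. ] [649.4  71.4] [655.7  89.2]
150 241 [653.1  80.1 150. ] [650.   71.1] [660.6  90.7]
160 243 [652.8  79.7 160. ] [649.2  71.2] [655.8  88.2]
170 249 [652.8  79.7 170. ] [649.1  71. ] [656.3  88.5]
180 270 [654.6  80.1 179.7] [650.3  68.8] [660.7  92.6]
190 238 [668.8  80.4 190.8] [650.5  64.4] [690.   96.7]
200 271 [668.6  80.3 199.7] [647.3  64.3] [690.   96.6]
210 277 [661.6  79.6 209.4] [647.  68.] [690.   92.6]
```

The gauge hasn't moved and hangs still, and the hand is fully out. Handing in.

```bash
python3 -c "
from bench import ticket
print(ticket.finish_job())"
```

```text
the job is handed in; nothing more can be done
None
```

The gauge is hanging by its ring on the hook's bar under the closed keeper, upright and still, with the hand out of the cabinet and no sign of contact with it; I handed the job in at about 22.6 s, and it returned no verdict.

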